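# Set up the die holder for doming

## Task

Change the bench over from grooving to doming. Lift the square grooved die out of the sprung holder and put it away in the empty bay of the die tray; then set the round doming die in the holder and press it down until the two latch bolts snap over its foot and keep it down. Lay the punch whose ball fills the doming die's hollow in the V rest, and lay the other two loose punches in the punch tray beside those already there.

Things in the scene. Friction and masses are not known exactly. Their poses are not given: they have to be found in the camera images.
- doming_die_mid (a point): round steel doming die, loose: a foot disc 60 mm across and 10 mm thick, on it a round body 39 mm across and 30 mm tall (40 mm in all) with a bowl-shaped hollow 26 mm wide in its top; about 0.4 kg. The point is its centre, 20 mm above its underside; z is up through the hollow. Grip it across the round body, just above the foot
- swage_die_mid (a point): square grooved steel die, loose: foot disc 60 mm across, 10 mm thick, under a square body 39 x 39 mm, 30 mm tall (40 mm in all), two straight grooves along x in its top; about 0.4 kg. It starts unlatched on the holder's raised pad, about square with it. The point is its centre, 20 mm above its underside; z up, x and y square with its sides. Grip two sides of the body, above the foot
- punch_large_mid (a point): loose dapping punch lying on the bench: eight-sided steel shank 24 mm across the flats, with a 24 mm ball at one end, 90 mm long over all; 0.28 kg. The point is half-way along it, in its middle; x runs along the punch towards the ball. It is the one whose ball fits the 26 mm hollow
- punch_medium_mid (a point): loose dapping punch like the large one, but 17 mm across the flats with a 17 mm ball; 90 mm long; 0.15 kg. The point is its middle; x runs along it towards the ball
- punch_small_mid (a point): loose dapping punch like the large one, but 12 mm across the flats with a 12 mm ball; 90 mm long; 0.08 kg. The point is its middle; x runs along it towards the ball
- holder_axis (a point): die holder, fixed grey fixture, 84 (x) by 128 mm (y), a brass knob at each y end. Four 42 mm guide pins, 45 degrees off its axes, leave a 64 mm nest for a 60 mm foot; bolt housings at the y sides are 42 mm tall. On the x sides fingers fit between the pins (gap 42 mm wide) down to 13 mm above the bench. The point is on the nest's axis, 34 mm above the bench: the top of the raised pad; z up
- free_bay (a point): die tray, a fixed low dark wood tray 86 mm (x) by 160 mm (y), 16 mm high, with two bays, each 76 x 72 mm; one bay is taken by another square grooved die, fixed there. The point is the centre of the floor of the empty bay, 5 mm above the bench; the other die stands 78 mm from it along +y
- tray_space (a point): punch tray, a fixed low dark wood tray 112 mm (x) by 150 mm (y), 13 mm high, walls and floor 4 mm, without divisions; two thin punches lie fixed along its -y side. The point is the centre of its free floor (104 mm along x by 102 mm along y), 4 mm above the bench; the punches in it lie along x
- rest_seat (a point): punch rest, a small fixed aluminium stand 84 (x) by 54 mm (y): a 6 mm base plate and two upright V notches, 8 mm thick and 30 mm tall, 30 mm either side of its middle along x (free gap between them 52 mm). The point is where the large punch's middle comes to rest, 28 mm above the bench; the punch lies along x, its ball at either end
- ejector_pad (a joint): sprung pad in the nest, m: 0 raised (top 34 mm above the bench), 0.020 fully down (14 mm); pushes up 6.5 to 11 N. A foot pressed down moves two sprung bevelled bolts on the y sides aside (some 5 N more); they snap over its top when the pad is fully down; released, the die rises 1 mm and stays. Press the die while held (fingers closing along the holder's x) or on its top

How it is judged:
By the outcome, as a careful person would: the job done as asked, in the order asked, and still so for the second after the job is handed in, with the robot touching nothing.
It also fails if it takes over 118 s, if anything falls off the work surface, if the arm or the gripper's body presses on something with over 40 N, if the wrist force passes 120 N, or if a joint passes its speed limit or range.

## Robot

A 6-joint arm with a two-finger parallel gripper is mounted at the origin on a cart in front of the work surface, level with it; the furniture and walls round the work are solid. World frame = base frame: x ahead of the robot, y to its left, z up, the work surface at z = 0. Lengths are in m, angles in rad, forces in N, time in s.
With the tool pointing down it reaches from about 0.375 to 0.9 m from the base axis. Payload 3.1 kg.
Tool frame: the origin (TCP) lies midway between the tips of the shut fingers; the grasp point (between the pads) lies robot.tcp_to_grasp behind it (robot.tcp_to_grasp is the distance from the TCP to the grasp point, in m); z points along the fingers, y is the direction in which the jaws open and shut (so a half turn about z gives the same grasp; the last joint's range is limited). The gripper opens to 87 mm and grips with 3 to 60 N. Pads are 19 mm wide; open, the fingers measure 117 mm over their backs; the gripper's body (75 mm by 190 mm) begins 51 mm behind the grasp point.
Start: joints at [-1.431, 0.527, 1.433, -0, 1.181, -0.178], TCP at [0.195, -0.594, 0.223] pointing down, gripper open.
Joint ranges: [-3.08, 3.08], [-0.75, 2.2], [0.22, 2.44], [-1.43, 4.57], [0, 2.65], [-2.85, 2.85]. Speed limits (rad/s): [2.79, 2.79, 3.14, 3.14, 3.14, 3.14].

## Interface

Orientations are given as a unit quaternion [x, y, z, w].
In Python, from rig import robot, cams, nets gives the robot as it stands. The module is installed in compiled form; this text tells all that it offers.
- The arm moves only by the tool play_rows, never from a script. Its argument "commands" is a list of rows, each an object of numbers: "x", "y", "z": the shift along the tool's x, y, z in mm; "spin": the turn about the tool's z in rad. In form: [{"x": .., "y": .., "z": .., "spin": ..}, ...]. A call has 1 to 8 rows; each row shifts and turns the pose as measured when the row begins, along the tool's axes as they then stand; what a row does not reach is not made up. A row lasts 1/10 s, in which the tool goes at most 50 mm and 8.59 degrees, less where a joint would pass 70% of its speed; a pose out of reach is approached as far as the arm can. A call is refused whole if a number of a shift passes 50 or a number of a turn 0.15, either way. A call with a gripper value outside its range is refused whole. "grip" is the opening, from 0 (shut) to 1 (fully open), set as the call begins (left out, the last holds). The fingers move at their own pace and stop on an object; "newtons" is the grip in N (left out, the last holds). Time passes only in rows, so rows that do not move let the fingers close. It gives the time, the measured TCP pose, the force and the opening at its end, in the units of the state.
- robot.get_obs(): the state, without advancing time (a new reading comes with each control period).
- cams.camera(name): name is "scene" or "top" or "wrist"; returns a dict with "img" (420x560x3 uint8, red, green, blue), "fx", "fy", "cx", "cy" (pixels), "world_to_cam" (4x4, takes a point from world to camera coordinates); the wrist camera has in their place "mount" (4x4, takes a point from camera to tool coordinates, whose origin is the TCP and whose axes are the flange's). Camera axes: x right, y up, looking along -z (the intrinsics and any distortion apply to the point x, -y, -z); pixel columns grow to the right and rows downward; lengths in m; the calibration is good to about 2 mm. The wrist camera is an equidistant fisheye: a pixel r from the principal point sees the ray r / f radians off the axis. A picture is of the moment at which its call begins: read the wrist's pose just before it. There is no depth.
- robot.hand_in(): hands the job in, once; it reports no verdict.
Trained networks look in a picture, given as the dict that the camera call returned (one of the last four; its "shot" number tells which), for a name from the list of things; names that differ only in an ending like _2 or _b are one class to them, and where a whole thing is asked for, a point or a joint stands for the part that bears it (a point fixed in the world has none). Each returns a list of dicts, best first, with "conf" (0 to 1); they miss things now and then, are a little off and sometimes report something else, mostly with a low value. They report only what shows in the picture. A call takes as long as a camera call.
- nets.outline_of(picture, name): "region" (420x560 bool, what is visible of it) and "pixel" ([column, row] in pixels, amid what is visible of it).
The state is a dict: "time": time; "q": joint angles; "joint_velocities": joint speeds; "joint_torque": joint torques, N m; "position": TCP position; "tool_rot": TCP orientation; "ft_force": force on the tool from outside, world axes, zero at the start; "moment": the same for the moment, N m; "grip_width": finger opening in m.
Only numpy, scipy, OpenCV 4.12 (cv2) and the standard library are available. Lean on these libraries where they do the work, as an engineer would, in place of code of your own. Each camera call takes 0.05 s, during which the arm holds its last target.

## Working session

There is one attempt and no reset: what is moved stays moved. The work goes in short steps, Python scripts to look and compute and a tool call to move; the robot and the scene stay as the last step left them, time stands still between calls to the robot, and variables do not carry over. Pictures are saved under pics/ and viewed, and the job is handed in when it is done.

Besides the shell and the picture viewer there is one more tool, called after "Emit:" as name(argument=value, ...), one argument or row to a line, values as JSON. play_rows: Moves the arm, as the interface text tells. Its arguments: {"type":"object","properties":{"commands":{"type":"array"},"grip":{"type":"number"},"newtons":{"type":"number"}},"required":["commands"]}

```bash
ls; mkdir -p pics
cat > h.py <<'E'
import numpy as np, cv2
from rig import robot, cams, nets
from scipy.spatial.transform import Rotation as R
def shot(n,f):
    c=cams.camera(n); cv2.imwrite('pics/'+f,c['img'][:,:,::-1]); return c
E
python3 - <<'E'
from h import *
o=robot.get_obs(); print(o, robot.tcp_to_grasp)
for n in ['top','scene','wrist']:
    c=shot(n,n+'0.png'); print(n,{k:v for k,v in c.items() if k!='img'})
E
```

```text
pics
{'time': 0.0, 'q': array([-1.43153623e+00,  5.28447488e-01,  1.43388550e+00, -3.10188493e-05,
        1.18140684e+00, -1.78491514e-01]), 'joint_velocities': array([-2.22479375e-04,  6.33612251e-04,  2.66452831e-05,  8.65921656e-04,
        1.67730886e-03,  3.45407763e-04]), 'joint_torque': array([-7.44853514e-04, -4.40044534e+01, -1.76598448e+01,  6.32855971e-02,
        5.84554696e-02, -1.44779478e-04]), 'position': array([ 0.19519153, -0.59297168,  0.22158846]), 'tool_rot': array([ 9.87404261e-01,  1.58214009e-01,  6.71848899e-06, -1.07366113e-03]), 'ft_force': array([0.04899534, 0.35997591, 0.33525341]), 'moment': array([ 0.03821456,  0.00612648, -0.01429206]), 'grip_width': 0.08683391298548934} 0.0187
top {'fx': 453.9418350338725, 'fy': 453.9418350338725, 'cx': 280.9159546644976, 'cy': 209.58996342115634, 'world_to_cam': array([[ 0.02431796, -0.99949273, -0.02056502, -0.01908565],
       [ 0.98265571,  0.02011533,  0.18434515, -0.53933193],
       [-0.18383797, -0.02469123,  0.9826464 , -0.98878649],
       [ 0.        ,  0.        ,  0.        ,  1.        ]]), 'shot': 1}
scene {'fx': 495.8381690896736, 'fy': 495.8381690896736, 'cx': 271.732017656992, 'cy': 209.03261351823207, 'world_to_cam': array([[ 0.62720039, -0.77850718, -0.02337153, -0.36894849],
       [ 0.35162171,  0.25625177,  0.90038725, -0.25449421],
       [-0.69496895, -0.57294118,  0.43446124, -0.63337788],
       [ 0.        ,  0.        ,  0.        ,  1.        ]]), 'shot': 2}
wrist {'fx': 325.19226210127806, 'fy': 325.19226210127806, 'cx': 276.19994765863424, 'cy': 211.0292627022176, 'mount': array([[ 3.77676632e-04,  9.54379306e-01,  2.98596713e-01,
         8.15337055e-02],
       [ 9.99999577e-01, -6.10792240e-04,  6.87385338e-04,
        -7.64849553e-04],
       [ 8.38406897e-04,  2.98596327e-01, -9.54379134e-01,
        -1.62738509e-01],
       [ 0.00000000e+00,  0.00000000e+00,  0.00000000e+00,
         1.00000000e+00]]), 'shot': 3}
```

View pics/top0.png

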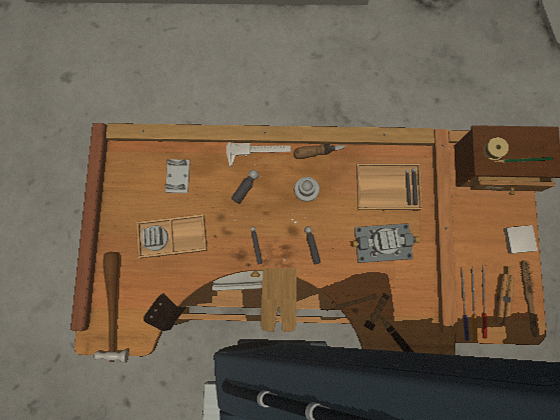

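View pics/scene0.png

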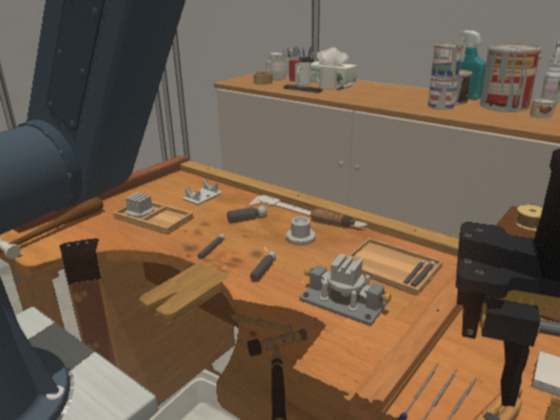

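View pics/wrist0.png

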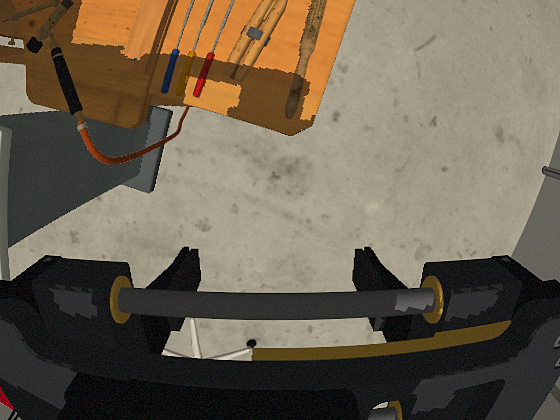

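```bash
cat >> h.py <<'E'
def ray(c,px,obs=None):
    u,v=px
    if 'mount' in c:
        a=np.array([(u-c['cx']),(v-c['cy'])])/c['fx']; t=np.linalg.norm(a); s=np.sin(t)/t if t>1e-9 else 1
        d=np.array([a[0]*s,-a[1]*s,-np.cos(t)])
        T=np.eye(4);T[:3,:3]=R.from_quat(obs['tool_rot']).as_matrix();T[:3,3]=obs['position']
        M=T@c['mount']
    else:
        d=np.array([(u-c['cx'])/c['fx'],-(v-c['cy'])/c['fy'],-1]); M=np.linalg.inv(c['world_to_cam'])
    return M[:3,3],M[:3,:3]@d
def onz(c,px,z,obs=None):
    o,d=ray(c,px,obs); return o+d*(z-o[2])/d[2]
def proj(c,P,obs=None):
    P=np.atleast_2d(P)
    if 'mount' in c:
        T=np.eye(4);T[:3,:3]=R.from_quat(obs['tool_rot']).as_matrix();T[:3,3]=obs['position']
        W=np.linalg.inv(T@c['mount'])
    else: W=c['world_to_cam']
    p=P@W[:3,:3].T+W[:3,3]; x,y,z=p[:,0],-p[:,1],-p[:,2]
    if 'mount' in c:
        r=np.hypot(x,y);t=np.arctan2(r,z);s=np.where(r>1e-9,t/np.maximum(r,1e-9),1/z)
        return np.c_[c['cx']+c['fx']*x*s,c['cy']+c['fx']*y*s]
    return np.c_[c['cx']+c['fx']*x/z,c['cy']+c['fy']*y/z]
NAMES={'doming_die_mid':.02,'swage_die_mid':.054,'punch_large_mid':.012,'punch_medium_mid':.0085,'punch_small_mid':.006}
E
python3 - <<'E'
from h import *
c=shot('top','top1.png')
for n,z in NAMES.items():
    r=nets.outline_of(c,n)
    for e in r[:2]:
        ys,xs=np.nonzero(e['region']); rc=cv2.minAreaRect(np.c_[xs,ys].astype(np.float32))
        print(n,round(e['conf'],2),e['pixel'],len(xs),onz(c,e['pixel'],z).round(4),rc)
for n,z in [('ejector_pad',.02)]:
    for e in nets.outline_of(c,n)[:2]: print(n,e['conf'],e['pixel'],onz(c,e['pixel'],z))
im=cv2.imread('pics/top1.png')
cv2.imwrite('pics/z1.png',cv2.resize(im[140:270,130:280],None,fx=5,fy=5,interpolation=cv2.INTER_CUBIC)[:600,:800])
cv2.imwrite('pics/z2.png',cv2.resize(im[150:270,290:440],None,fx=5,fy=5,interpolation=cv2.INTER_CUBIC)[:600,:800])
E
```

```text
doming_die_mid 0.84 [305.5, 189.2] 519 [ 0.5956 -0.0634  0.02  ] ((305.5, 189.0), (24.0, 25.0), 90.0)
swage_die_mid 0.93 [386.0, 238.7] 522 [ 0.4773 -0.2442  0.054 ] ((385.5, 240.5), (25.0, 25.0), 90.0)
punch_large_mid 0.69 [243.5, 187.1] 367 [0.5998 0.0851 0.012 ] ((244.67640686035156, 185.30226135253906), (11.329687118530273, 36.8807373046875), 31.429563522338867)
punch_medium_mid 0.53 [313.0, 240.2] 301 [ 0.4758 -0.0831  0.0085] ((311.5294189453125, 244.6176300048828), (38.80569839477539, 8.48874568939209), 75.96376037597656)
punch_small_mid 0.5 [255.5, 242.4] 192 [0.4679 0.0521 0.006 ] ((255.50001525878906, 244.99998474121094), (37.065948486328125, 5.295135498046875), 78.69007110595703)
```

View pics/z1.png

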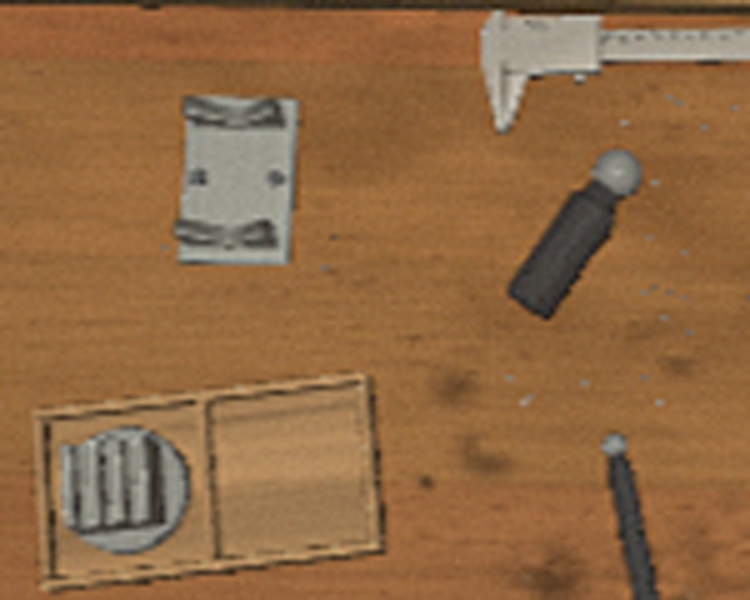

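View pics/z2.png

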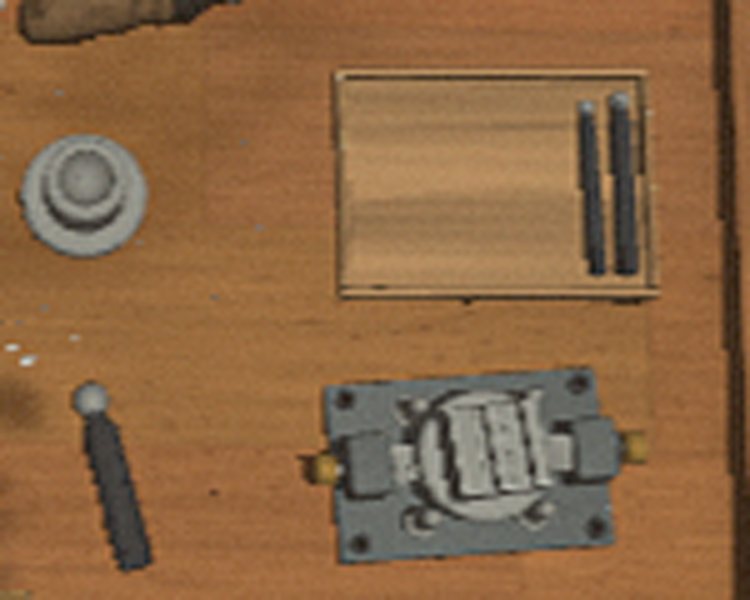

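```bash
cat >> h.py <<'E'
def yaw(o): 
    m=R.from_quat(o['tool_rot']).as_matrix(); return np.arctan2(m[1,0],m[0,0])
def plan(x,y,z,psi=None,v=50,w=.15,n=None,show=True):
    """rows to bring TCP to x,y,z,yaw psi; straight line; prints tool-axis mm rows"""
    o=robot.get_obs(); p=o['position'].copy(); m=R.from_quat(o['tool_rot']); a=yaw(o)
    if psi is None: psi=a
    d=np.array([x,y,z])-p; da=(psi-a+np.pi)%(2*np.pi)-np.pi
    N=n or max(1,int(np.ceil(max(np.abs(d).max()*1000/v*1.0,np.linalg.norm(d)*1000/v,abs(da)/w))))
    rows=[]
    for i in range(N):
        s=(m.inv().apply(d/N)*1000).round(0 if N>1 else 1); s=s.round(1)
        rows.append({'x':s[0],'y':s[1],'z':s[2],'spin':round(-da/N,3)})
        m=m*R.from_rotvec([0,0,-da/N])
    import json
    print('t',round(o['time'],2),'pos',o['position'].round(4),'yaw',round(a,4),'tilt',np.rad2deg(np.arccos(-R.from_quat(o['tool_rot']).as_matrix()[2,2])).round(2),'F',o['ft_force'].round(1),'w',round(o['grip_width'],4))
    for k in range(0,N,8): print(json.dumps([{q:float(e[q]) for q in e} for e in rows[k:k+8]]))
def quad(pts): # centre, and long-edge yaw
    pts=np.array(pts)[:,:2]; return pts.mean(0).round(4),[(np.arctan2(*(pts[(i+1)%4]-pts[i])[::-1])).round(4) for i in range(4)],[np.linalg.norm(pts[(i+1)%4]-pts[i]).round(4) for i in range(4)]
E
python3 - <<'E'
from h import *
c=cams.camera('top')
def z(px,off): return np.array(px)/5+np.array(off)-.4
for nm,z0,off,ps in [('holder',.008,(290,150),[(325,388),(593,368),(612,545),(340,562)]),
 ('ptray',.013,(290,150),[(335,70),(645,72),(658,295),(340,295)]),
 ('rest',.006,(130,140),[(185,97),(298,100),(290,262),(178,262)]),
 ('dtray',.016,(130,140),[(35,412),(370,375),(383,550),(42,588)])]:
    P=[onz(c,z(p,off),z0) for p in ps]; print(nm,quad(P))
plan(.42,-.2442,.2,1.57+.07)
E
```

```text
holder (array([ 0.4738, -0.2468]), [np.float64(-1.4742), np.float64(-3.0632), np.float64(1.6559), np.float64(0.0795)], [np.float64(0.1265), np.float64(0.0833), np.float64(0.1263), np.float64(0.0818)])
ptray (array([ 0.609 , -0.2609]), [np.float64(-1.5592), np.float64(-3.117), np.float64(1.5912), np.float64(0.015)], [np.float64(0.1484), np.float64(0.109), np.float64(0.1494), np.float64(0.1103)])
rest (array([0.6269, 0.2486]), [np.float64(-1.5801), np.float64(-3.1276), np.float64(1.5904), np.float64(0.03)], [np.float64(0.0557), np.float64(0.0813), np.float64(0.0544), np.float64(0.0829)])
dtray (array([0.4782, 0.2505]), [np.float64(-1.4384), np.float64(-3.0127), np.float64(1.7042), np.float64(0.1226)], [np.float64(0.1596), np.float64(0.0834), np.float64(0.1602), np.float64(0.0836)])
t 0.55 pos [ 0.1953 -0.5937  0.2225] yaw 0.3178 tilt 0.0 F [-0.5 -0.   0. ] w 0.0872
[{"x": 36.0, "y": -29.0, "z": 3.0, "spin": -0.147}, {"x": 40.0, "y": -24.0, "z": 3.0, "spin": -0.147}, {"x": 43.0, "y": -17.0, "z": 3.0, "spin": -0.147}, {"x": 45.0, "y": -11.0, "z": 3.0, "spin": -0.147}, {"x": 46.0, "y": -4.0, "z": 3.0, "spin": -0.147}, {"x": 46.0, "y": 2.0, "z": 3.0, "spin": -0.147}, {"x": 45.0, "y": 9.0, "z": 3.0, "spin": -0.147}, {"x": 43.0, "y": 16.0, "z": 3.0, "spin": -0.147}]
[{"x": 41.0, "y": 22.0, "z": 3.0, "spin": -0.147}]
```

Emit:
play_rows(
  commands=[
    {"x":36,"y":-29,"z":0,"spin":-0.147},
    {"x":40,"y":-24,"z":0,"spin":-0.147},
    {"x":43,"y":-17,"z":0,"spin":-0.147},
    {"x":45,"y":-11,"z":0,"spin":-0.147},
    {"x":46,"y":-4,"z":0,"spin":-0.147},
    {"x":46,"y":2,"z":3,"spin":-0.147},
    {"x":45,"y":9,"z":3,"spin":-0.147},
    {"x":43,"y":16,"z":3,"spin":-0.147},
  ],
)

```text
time: 1.35
position: [0.3955, -0.2792, 0.213]
tool_rot: [0.726, 0.688, -0.002, 0.006]
ft_force: [-0.4, -1.1, -0.4]
grip_width: 0.0873
```

Run:
```python
from h import *
plan(.474,-.2442,.2,1.57+.085)
```

```text
t 1.35 pos [ 0.3955 -0.2792  0.213 ] yaw 1.5161 tilt 0.72 F [-0.4 -1.1 -0.4] w 0.0873
[{"x": 20.0, "y": 38.0, "z": 6.0, "spin": -0.069}, {"x": 17.0, "y": 39.0, "z": 6.0, "spin": -0.069}]
```

Emit:
play_rows(
  commands=[
    {"x":20,"y":38,"z":6,"spin":-0.069},
    {"x":17,"y":39,"z":6,"spin":-0.069},
    {"x":0,"y":0,"z":0,"spin":0},
  ],
)

```text
time: 1.65
position: [0.4771, -0.236, 0.2012]
tool_rot: [0.672, 0.741, -0.002, 0.006]
ft_force: [-0.5, -0.7, -0.2]
grip_width: 0.0873
```

Run:
```python
from h import *
plan(.474,-.2442,.2,1.57+.085)
o=robot.get_obs()
c=shot('wrist','w1.png')
import pickle; pickle.dump((c,o),open('w1.pkl','wb'))
for e in nets.outline_of(c,'swage_die_mid')[:1]:
    print(e['conf'],e['pixel'],onz(c,e['pixel'],.054,o)); cv2.imwrite('m.png',e['region'].astype(np.uint8)*255)
```

```text
t 1.65 pos [ 0.4771 -0.236   0.2012] yaw 1.6688 tilt 0.68 F [-0.5 -0.7 -0.2] w 0.0873
[{"x": -7.8, "y": -3.9, "z": 1.2, "spin": 0.014}]
0.59 [275.8, 205.0] [ 0.47720754 -0.24511917  0.054     ]
```

View pics/w1.png

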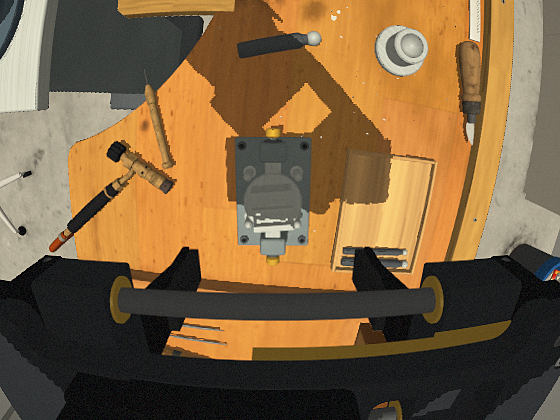

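Run:
```python
import cv2
im=cv2.imread('pics/w1.png')
cv2.imwrite('pics/w1z.png',cv2.resize(im[118:273,215:345],None,fx=4.5,fy=4.5*600/700*1,interpolation=cv2.INTER_CUBIC)[:600])
```

```text
(no output)
```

View pics/w1z.png

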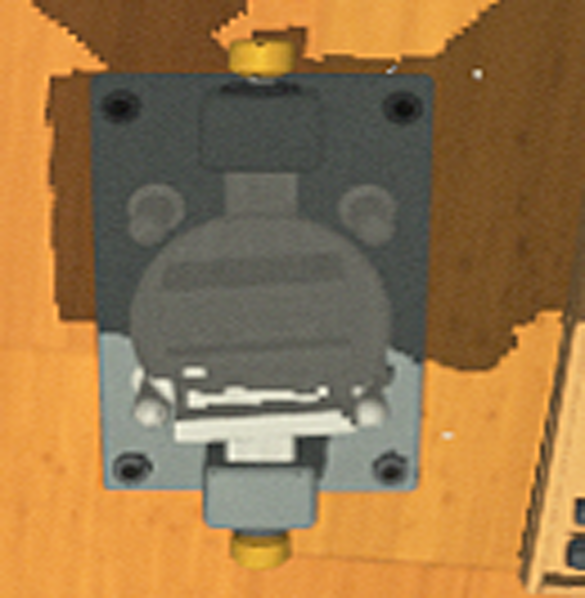

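Run:
```python
from h import *
import pickle; c,o=pickle.load(open('w1.pkl','rb'))
f=lambda p:(p[0]/4.5+215-.4,p[1]/(4.5*6/7)+118-.4)
for z in (.006,.010,.012): print(z,quad([onz(c,f(p),z,o) for p in [(92,75),(433,75),(418,490),(105,488)]]))
# square body top edge(-y side): 
e=[onz(c,f(p),.074,o) for p in [(178,440),(352,428)]]
print(e, np.linalg.norm(e[0]-e[1]), np.arctan2(*(e[1]-e[0])[[1,0]]))
for p in [(121,107),(402,107),(390,468),(131,469)]: print('bolt',onz(c,f(p),.012,o))
P=[onz(c,f(p),.042,o) for p in [(157,200),(366,203),(372,405),(150,405)]]; print('pins',quad(P))
print('knobs',onz(c,f((262,58)),.03,o),onz(c,f((260,550)),.03,o))
```

```text
0.006 (array([ 0.4739, -0.2457]), [np.float64(0.0966), np.float64(-1.4751), np.float64(-3.0521), np.float64(1.6625)], [np.float64(0.0831), np.float64(0.1278), np.float64(0.0836), np.float64(0.1272)])
0.01 (array([ 0.4738, -0.2446]), [np.float64(0.0966), np.float64(-1.4751), np.float64(-3.0521), np.float64(1.6625)], [np.float64(0.0822), np.float64(0.1263), np.float64(0.0827), np.float64(0.1257)])
0.012 (array([ 0.4738, -0.2441]), [np.float64(0.0966), np.float64(-1.4751), np.float64(-3.0521), np.float64(1.6625)], [np.float64(0.0817), np.float64(0.1256), np.float64(0.0822), np.float64(0.125)])
[array([ 0.45857474, -0.26760421,  0.074     ]), array([ 0.49500045, -0.26084134,  0.074     ])] 0.03704818789477488 0.18357163001506077
bolt [ 0.43497419 -0.19414495  0.012     ]
bolt [ 0.50221734 -0.18763207  0.012     ]
bolt [ 0.51233188 -0.29621878  0.012     ]
bolt [ 0.44515998 -0.30313096  0.012     ]
pins (array([ 0.4735, -0.2403]), [np.float64(0.0797), np.float64(-1.4302), np.float64(-3.0442), np.float64(1.6173)], [np.float64(0.0466), np.float64(0.0559), np.float64(0.0519), np.float64(0.0567)])
knobs [ 0.46741886 -0.1760278   0.03      ] [ 0.48051769 -0.31814699  0.03      ]
```

Run:
```python
from h import *
plan(.474,-.2457,.047,1.69,v=32)
```

```text
t 1.75 pos [ 0.4738 -0.2376  0.2013] yaw 1.665 tilt 0.62 F [-0.4  0.5  0.5] w 0.0871
[{"x": -1.0, "y": -0.0, "z": 31.0, "spin": -0.005}, {"x": -1.0, "y": -0.0, "z": 31.0, "spin": -0.005}, {"x": -1.0, "y": -0.0, "z": 31.0, "spin": -0.005}, {"x": -1.0, "y": -0.0, "z": 31.0, "spin": -0.005}, {"x": -1.0, "y": -0.0, "z": 31.0, "spin": -0.005}]
```

Emit:
play_rows(
  commands=[
    {"x":-4,"y":0,"z":40,"spin":-0.01},
    {"x":-4,"y":0,"z":40,"spin":-0.01},
    {"x":0,"y":0,"z":15,"spin":0},
    {"x":0,"y":0,"z":0,"spin":0},
  ],
)

```text
time: 2.15
position: [0.4727, -0.2519, 0.1065]
tool_rot: [0.668, 0.744, -0.004, 0.007]
ft_force: [-0.6, -0.2, 0.7]
grip_width: 0.0872
```

Run:
```python
from h import *
plan(.474,-.2457,.047,1.69,n=2)
o=robot.get_obs()
c=shot('wrist','w2.png')
```

```text
t 2.15 pos [ 0.4727 -0.2519  0.1065] yaw 1.6788 tilt 0.95 F [-0.6 -0.2  0.7] w 0.0872
[{"x": 3.0, "y": 1.0, "z": 30.0, "spin": -0.006}, {"x": 3.0, "y": 1.0, "z": 30.0, "spin": -0.006}]
```

View pics/w2.png

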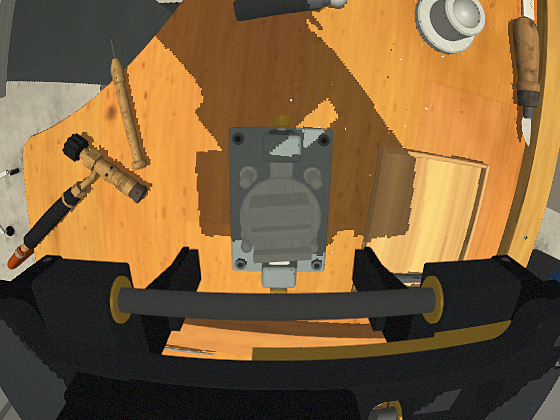

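Emit:
play_rows(
  commands=[
    {"x":3,"y":0.5,"z":30,"spin":-0.006},
    {"x":3,"y":0.5,"z":22,"spin":-0.006},
    {"x":0,"y":0,"z":4,"spin":0},
    {"x":0,"y":0,"z":0,"spin":0},
  ],
)

```text
time: 2.6
position: [0.4751, -0.2528, 0.0558]
tool_rot: [0.665, 0.746, -0.004, 0.013]
ft_force: [-1.0, 0.4, 0.8]
grip_width: 0.087
```

Run:
```python
from h import *
plan(.474,-.2457,.046,1.69,n=1)
```

```text
t 2.6 pos [ 0.4751 -0.2528  0.0558] yaw 1.685 tilt 1.62 F [-1.   0.4  0.8] w 0.087
[{"x": 7.5, "y": -0.4, "z": 9.6, "spin": -0.005}]
```

Emit:
play_rows(
  commands=[
    {"x":4,"y":-0.3,"z":3,"spin":0},
    {"x":4,"y":0,"z":3,"spin":0},
    {"x":0,"y":0,"z":2,"spin":0},
  ],
)

```text
time: 2.9
position: [0.4755, -0.2467, 0.051]
tool_rot: [0.666, 0.746, -0.004, 0.017]
ft_force: [-0.6, -0.3, -0.3]
grip_width: 0.0869
```

```bash
cat >> h.py <<'E'
def tv():
    m=R.from_quat(robot.get_obs()['tool_rot']).as_matrix(); print('tilt: tool z world xy deg',np.rad2deg(m[:2,2]).round(2))
E
python3 - <<'E'
from h import *
plan(.474,-.2457,.046,1.69,n=1); tv(); print(robot.get_obs()['q'])
E
```

```text
t 2.9 pos [ 0.4755 -0.2467  0.051 ] yaw 1.6835 tilt 2.0 F [-0.6 -0.3 -0.3] w 0.0869
[{"x": 1.3, "y": -1.5, "z": 5.0, "spin": -0.007}]
tilt: tool z world xy deg [ 1.14 -1.64]
[-0.68163228  0.66836497  1.81301487 -0.01655385  0.62674231 -0.78130126]
```

Emit:
play_rows(
  commands=[
    {"x":0,"y":0,"z":0,"spin":0},
    {"x":0,"y":0,"z":0,"spin":0},
    {"x":0,"y":0,"z":0,"spin":0},
  ],
)

```text
time: 3.2
position: [0.4761, -0.2467, 0.0519]
tool_rot: [0.666, 0.746, -0.004, 0.018]
ft_force: [0.0, -0.0, 0.3]
grip_width: 0.0869
```

Run:
```python
from h import *
plan(.474,-.2457,.046,1.69,n=1); tv(); print(robot.get_obs()['q'])
```

```text
t 3.2 pos [ 0.4761 -0.2467  0.0519] yaw 1.6842 tilt 2.1 F [ 0.  -0.   0.3] w 0.0869
[{"x": 1.4, "y": -2.1, "z": 5.8, "spin": -0.006}]
tilt: tool z world xy deg [ 1.22 -1.71]
[-0.68091032  0.6667881   1.81269833 -0.01664782  0.62685771 -0.78132838]
```

Emit:
play_rows(
  commands=[
    {"x":1.5,"y":-2,"z":7,"spin":-0.006},
    {"x":0,"y":0,"z":0,"spin":0},
  ],
)

```text
time: 3.4
position: [0.4741, -0.2456, 0.0445]
tool_rot: [0.663, 0.748, -0.004, 0.018]
ft_force: [-0.2, 0.0, -0.6]
grip_width: 0.0871
```

Run:
```python
from h import *
plan(.474,-.2457,.046,1.69,n=1); tv(); print(robot.get_obs()['q'])
```

```text
t 3.4 pos [ 0.4741 -0.2456  0.0445] yaw 1.6909 tilt 2.12 F [-0.2  0.  -0.6] w 0.0871
[{"x": -0.1, "y": -0.1, "z": -1.5, "spin": 0.001}]
tilt: tool z world xy deg [ 1.24 -1.72]
[-0.68174642  0.67864897  1.82164742 -0.01714781  0.60561591 -0.78820232]
```

Emit:
play_rows(
  commands=[
    {"x":0,"y":0,"z":-3,"spin":0},
    {"x":0,"y":0,"z":0,"spin":0},
  ],
)

```text
time: 3.6
position: [0.4738, -0.2455, 0.0472]
tool_rot: [0.663, 0.748, -0.004, 0.018]
ft_force: [0.5, -0.0, 0.1]
grip_width: 0.0869
```

Emit:
play_rows(
  commands=[
    {"x":0,"y":0,"z":0,"spin":0},
    {"x":0,"y":0,"z":0,"spin":0},
    {"x":0,"y":0,"z":0,"spin":0},
    {"x":0,"y":0,"z":0,"spin":0},
  ],
  grip=0,
  newtons=40,
)

```text
time: 4.0
position: [0.474, -0.2457, 0.0474]
tool_rot: [0.663, 0.748, -0.004, 0.018]
ft_force: [-0.0, 1.0, 0.1]
grip_width: 0.0629
```

Run:
```python
from h import *
plan(.474,-.2457,.12,n=2); tv()
```

```text
t 4.0 pos [ 0.474  -0.2457  0.0474] yaw 1.6907 tilt 2.1 F [-0.   1.   0.1] w 0.0629
[{"x": -1.0, "y": 1.0, "z": -36.0, "spin": -0.0}, {"x": -1.0, "y": 1.0, "z": -36.0, "spin": -0.0}]
tilt: tool z world xy deg [ 1.22 -1.71]
```

Fingers move about 60 mm/s; keep closing.

Emit:
play_rows(
  commands=[
    {"x":0,"y":0,"z":0,"spin":0},
    {"x":0,"y":0,"z":0,"spin":0},
    {"x":0,"y":0,"z":0,"spin":0},
    {"x":0,"y":0,"z":0,"spin":0},
    {"x":0,"y":0,"z":0,"spin":0},
  ],
)

```text
time: 4.5
position: [0.4745, -0.2459, 0.0476]
tool_rot: [0.663, 0.748, -0.004, 0.019]
ft_force: [-0.0, -0.0, -0.5]
grip_width: 0.0387
```

Run:
```python
from h import *
plan(.474,-.2457,.12,n=2); tv()
```

```text
t 4.5 pos [ 0.4745 -0.2459  0.0476] yaw 1.6905 tilt 2.17 F [-0.  -0.  -0.5] w 0.0387
[{"x": -1.0, "y": 0.0, "z": -36.0, "spin": -0.0}, {"x": -1.0, "y": 0.0, "z": -36.0, "spin": -0.0}]
tilt: tool z world xy deg [ 1.28 -1.75]
```

Emit:
play_rows(
  commands=[
    {"x":-1,"y":0.5,"z":-30,"spin":0},
    {"x":-1,"y":0.5,"z":-30,"spin":0},
    {"x":-1,"y":0.5,"z":-25,"spin":0},
  ],
)

```text
time: 4.8
position: [0.4702, -0.243, 0.1293]
tool_rot: [0.663, 0.748, -0.004, 0.01]
ft_force: [1.0, -0.5, -2.7]
grip_width: 0.0388
```

Run:
```python
from h import *
# die tray: center (.4782,.2505), yaw ~.13 ; free bay 78/2 mm from centre along -y
a=np.mean([-1.4384+np.pi/2,-3.0127+np.pi,1.7042-np.pi/2,.1226]); print('dtray yaw',a)
print('bay', np.array([.4782,.2505])-.039*np.array([-np.sin(a),np.cos(a)]))
plan(.4832,.2118,.13,1.57+a,v=48); tv()
```

```text
dtray yaw 0.12932316339744826
bay [0.48322956 0.21182567]
t 4.8 pos [ 0.4702 -0.243   0.1293] yaw 1.6907 tilt 1.29 F [ 1.  -0.5 -2.7] w 0.0388
[{"x": 45.0, "y": 7.0, "z": -1.0, "spin": -0.001}, {"x": 45.0, "y": 7.0, "z": -1.0, "spin": -0.001}, {"x": 45.0, "y": 7.0, "z": -1.0, "spin": -0.001}, {"x": 45.0, "y": 7.0, "z": -1.0, "spin": -0.001}, {"x": 45.0, "y": 7.0, "z": -1.0, "spin": -0.001}, {"x": 45.0, "y": 7.0, "z": -1.0, "spin": -0.001}, {"x": 45.0, "y": 7.0, "z": -1.0, "spin": -0.001}, {"x": 45.0, "y": 7.0, "z": -1.0, "spin": -0.001}]
[{"x": 45.0, "y": 7.0, "z": -1.0, "spin": -0.001}, {"x": 45.0, "y": 7.0, "z": -1.0, "spin": -0.001}]
tilt: tool z world xy deg [ 0.55 -1.16]
```

Emit:
play_rows(
  commands=[
    {"x":45,"y":7,"z":-1,"spin":0},
    {"x":45,"y":7,"z":-1,"spin":0},
    {"x":45,"y":7,"z":-1,"spin":0},
    {"x":45,"y":7,"z":-1,"spin":0},
    {"x":45,"y":7,"z":-1,"spin":0},
    {"x":45,"y":7,"z":-1,"spin":0},
    {"x":45,"y":7,"z":-1,"spin":0},
    {"x":45,"y":7,"z":-1,"spin":0},
  ],
)

```text
time: 5.6
position: [0.4853, 0.1244, 0.1285]
tool_rot: [0.669, 0.743, -0.006, 0.014]
ft_force: [0.7, -0.2, -4.2]
grip_width: 0.0388
```

Run:
```python
from h import *
plan(.4832,.2118,.13,1.57+.129,v=48); tv()
```

```text
t 5.6 pos [0.4853 0.1244 0.1285] yaw 1.6762 tilt 1.81 F [ 0.7 -0.2 -4.2] w 0.0388
[{"x": 44.0, "y": 4.0, "z": -2.0, "spin": -0.011}, {"x": 44.0, "y": 4.0, "z": -2.0, "spin": -0.011}]
tilt: tool z world xy deg [ 0.75 -1.65]
```

Emit:
play_rows(
  commands=[
    {"x":44,"y":3,"z":-2,"spin":-0.012},
    {"x":43,"y":3,"z":-2,"spin":-0.012},
    {"x":0,"y":0,"z":0,"spin":0},
  ],
)

```text
time: 5.9
position: [0.4789, 0.2202, 0.1283]
tool_rot: [0.657, 0.754, -0.007, 0.013]
ft_force: [-0.1, -0.3, -2.9]
grip_width: 0.0388
```

Run:
```python
from h import *
plan(.4832,.2118,.05,1.57+.129,n=2); tv()
o=robot.get_obs(); c=shot('wrist','w3.png')
import pickle; pickle.dump((c,o),open('w3.pkl','wb'))
im=cv2.imread('pics/w3.png'); cv2.imwrite('pics/w3z.png',cv2.resize(im[100:300,160:400],None,fx=3,fy=3,interpolation=cv2.INTER_CUBIC))
```

```text
t 5.9 pos [0.4789 0.2202 0.1283] yaw 1.7075 tilt 1.69 F [-0.1 -0.3 -2.9] w 0.0388
[{"x": -3.0, "y": 1.0, "z": 39.0, "spin": 0.004}, {"x": -3.0, "y": 1.0, "z": 39.0, "spin": 0.004}]
tilt: tool z world xy deg [ 0.6  -1.57]
```

View pics/w3.png

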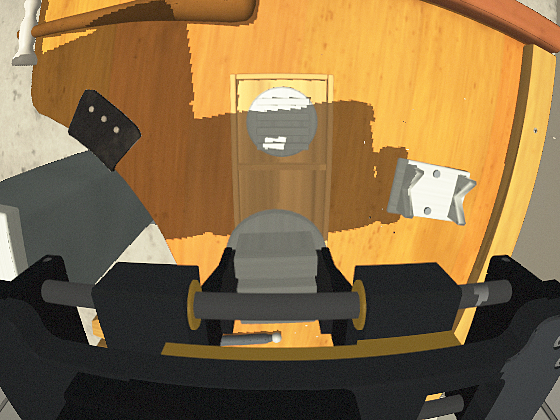

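View pics/w3z.png

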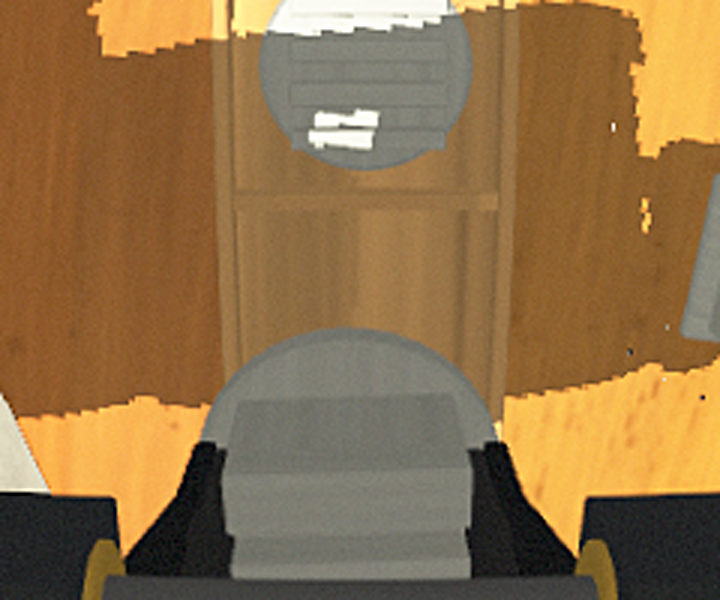

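Run:
```python
from h import *
import pickle; c,o=pickle.load(open('w3.pkl','rb'))
f=lambda p:(p[0]/3+160-.3,p[1]/3+100-.3)
L=onz(c,f((217,200)),.016,o);Rr=onz(c,f((515,200)),.016,o);d=onz(c,f((366,195)),.016,o);d2=onz(c,f((366,208)),.016,o)
print(L,Rr,np.linalg.norm(L-Rr),np.arctan2(*(Rr-L)[[1,0]]),d,d2)
l2=onz(c,f((231,380)),.016,o); r2=onz(c,f((500,380)),.016,o);print(l2,r2,np.linalg.norm(l2-r2))
F=[onz(c,p,.016,o) for p in [(231,75),(333,76)]]; print(F,np.linalg.norm(F[0]-F[1]),np.arctan2(*(F[1]-F[0])[[1,0]]))
m=(F[0]+F[1])/2; a=.125; u=np.array([-np.sin(a),np.cos(a)])
print('bay from far end',m[:2]-u*(.08+.039),'from divider',(.5*(d+d2))[:2]-u*.039)
```

```text
[0.43648074 0.24909694 0.016     ] [0.5209399  0.26080362 0.016     ] 0.08526661857791128 0.1377300687329335 [0.47840311 0.2560642  0.016     ] [0.47893469 0.25232703 0.016     ]
[0.44604166 0.19479593 0.016     ] [0.52671245 0.20570259 0.016     ] 0.08140474590263114
[array([0.42650303, 0.32619441, 0.016     ]), array([0.50982657, 0.33731514, 0.016     ])] 0.08406237807356064 0.13268034396033984
bay from far end [0.4830011  0.21368325] from divider [0.48353122 0.21549991]
```

Emit:
play_rows(
  commands=[
    {"x":-4,"y":2,"z":40,"spin":0.004},
    {"x":-3,"y":1,"z":35,"spin":0.004},
  ],
)

```text
time: 6.15
position: [0.4866, 0.2098, 0.0555]
tool_rot: [0.659, 0.752, -0.004, 0.017]
ft_force: [-0.3, -0.4, -3.5]
grip_width: 0.0387
```

Run:
```python
from h import *
plan(.483,.2133,.021,1.57+.132,n=2); tv()
```

```text
t 6.15 pos [0.4866 0.2098 0.0555] yaw 1.7012 tilt 1.95 F [-0.3 -0.4 -3.5] w 0.0387
[{"x": 2.0, "y": -2.0, "z": 17.0, "spin": -0.0}, {"x": 2.0, "y": -2.0, "z": 17.0, "spin": -0.0}]
tilt: tool z world xy deg [ 1.12 -1.6 ]
```

Emit:
play_rows(
  commands=[
    {"x":2,"y":-2,"z":17,"spin":0},
    {"x":2,"y":-2,"z":15,"spin":0},
    {"x":0,"y":0,"z":0,"spin":0},
  ],
)

```text
time: 6.45
position: [0.4812, 0.2087, 0.0179]
tool_rot: [0.662, 0.749, -0.006, 0.014]
ft_force: [-0.4, 10.0, -3.0]
grip_width: 0.039
```

Run:
```python
from h import *
plan(.483,.2133,.019,1.57+.132,n=1); tv()
```

```text
t 6.45 pos [0.4812 0.2087 0.0179] yaw 1.6939 tilt 1.75 F [-0.4 10.  -3. ] w 0.039
[{"x": 4.3, "y": 2.3, "z": -1.2, "spin": -0.008}]
tilt: tool z world xy deg [ 0.74 -1.59]
```

Emit:
play_rows(
  commands=[
    {"x":5,"y":1,"z":-1,"spin":-0.005},
    {"x":0,"y":0,"z":0,"spin":0},
  ],
)

```text
time: 6.65
position: [0.4812, 0.2116, 0.0178]
tool_rot: [0.661, 0.75, -0.008, 0.013]
ft_force: [0.4, -0.0, -3.8]
grip_width: 0.0385
```

Emit:
play_rows(
  commands=[
    {"x":0,"y":0,"z":0,"spin":0},
    {"x":0,"y":0,"z":0,"spin":0},
    {"x":0,"y":0,"z":0,"spin":0},
    {"x":0,"y":0,"z":0,"spin":0},
  ],
  grip=0.75,
)

```text
time: 7.05
position: [0.4825, 0.2098, 0.0196]
tool_rot: [0.662, 0.75, -0.007, 0.014]
ft_force: [0.2, -0.3, 0.1]
grip_width: 0.0614
```

Run:
```python
from h import *
plan(.483,.2133,.12,1.57+.132,n=2); tv()
```

```text
t 7.05 pos [0.4825 0.2098 0.0196] yaw 1.6954 tilt 1.84 F [ 0.2 -0.3  0.1] w 0.0614
[{"x": 0.0, "y": 1.0, "z": -50.0, "spin": -0.003}, {"x": 0.0, "y": 1.0, "z": -50.0, "spin": -0.003}]
tilt: tool z world xy deg [ 0.71 -1.7 ]
```

Released; lift up and fly toward the doming die (~0.596,-0.063).

Emit:
play_rows(
  commands=[
    {"x":0,"y":0,"z":-30,"spin":0},
    {"x":0,"y":0,"z":-45,"spin":0},
    {"x":0,"y":0,"z":-40,"spin":0},
    {"x":-10,"y":5,"z":-40,"spin":0},
  ],
)

```text
time: 7.45
position: [0.4823, 0.2043, 0.1745]
tool_rot: [0.661, 0.75, -0.013, 0.01]
ft_force: [0.4, -0.0, -0.7]
grip_width: 0.0654
```

Run:
```python
from h import *
plan(.5956,-.064,.17,1.57+.09,v=45); tv()
c=shot('wrist','w4.png')
```

```text
t 7.45 pos [0.4823 0.2043 0.1745] yaw 1.6968 tilt 1.89 F [ 0.4 -0.  -0.7] w 0.0654
[{"x": -40.0, "y": 11.0, "z": 2.0, "spin": 0.005}, {"x": -40.0, "y": 11.0, "z": 2.0, "spin": 0.005}, {"x": -40.0, "y": 12.0, "z": 2.0, "spin": 0.005}, {"x": -40.0, "y": 12.0, "z": 2.0, "spin": 0.005}, {"x": -40.0, "y": 12.0, "z": 2.0, "spin": 0.005}, {"x": -40.0, "y": 12.0, "z": 2.0, "spin": 0.005}, {"x": -40.0, "y": 13.0, "z": 2.0, "spin": 0.005}]
tilt: tool z world xy deg [-0.15 -1.89]
```

View pics/w4.png

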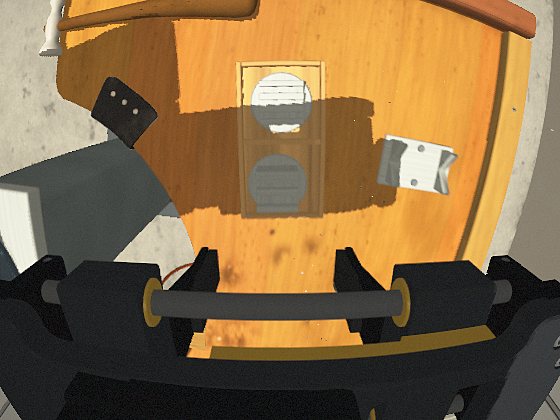

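Emit:
play_rows(
  commands=[
    {"x":-40,"y":11,"z":2,"spin":0.005},
    {"x":-40,"y":11,"z":2,"spin":0.005},
    {"x":-40,"y":12,"z":2,"spin":0.005},
    {"x":-40,"y":12,"z":2,"spin":0.005},
    {"x":-40,"y":12,"z":2,"spin":0.005},
    {"x":-40,"y":12,"z":2,"spin":0.005},
    {"x":-35,"y":13,"z":2,"spin":0.005},
  ],
  grip=0.9,
)

```text
time: 8.2
position: [0.6067, -0.0644, 0.184]
tool_rot: [0.671, 0.741, -0.002, 0.02]
ft_force: [0.8, 0.2, 0.0]
grip_width: 0.0785
```

Run:
```python
from h import *
plan(.5956,-.064,.08,1.57+.09,n=2); tv()
o=robot.get_obs();c=shot('wrist','w5.png')
import pickle; pickle.dump((c,o),open('w5.pkl','wb'))
for e in nets.outline_of(c,'doming_die_mid')[:1]: print(e['conf'],e['pixel'],onz(c,e['pixel'],.02,o))
```

```text
t 8.2 pos [ 0.6067 -0.0644  0.184 ] yaw 1.6692 tilt 2.3 F [0.8 0.2 0. ] w 0.0785
[{"x": 2.0, "y": -7.0, "z": 52.0, "spin": 0.005}, {"x": 2.0, "y": -7.0, "z": 52.0, "spin": 0.005}]
tilt: tool z world xy deg [ 1.56 -1.7 ]
0.94 [265.3, 183.5] [ 0.59793048 -0.05970381  0.02      ]
```

View pics/w5.png

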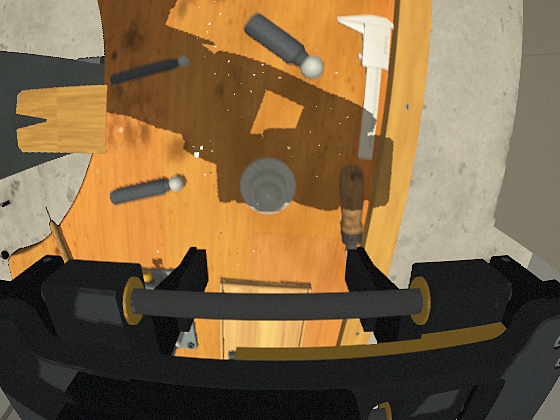

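Run:
```python
from h import *
import pickle; c,o=pickle.load(open('w5.pkl','rb'))
im=cv2.imread('pics/w5.png'); cv2.imwrite('pics/w5z.png',cv2.resize(im[150:222,230:305],None,fx=8,fy=8,interpolation=cv2.INTER_CUBIC))
```

```text
(no output)
```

View pics/w5z.png

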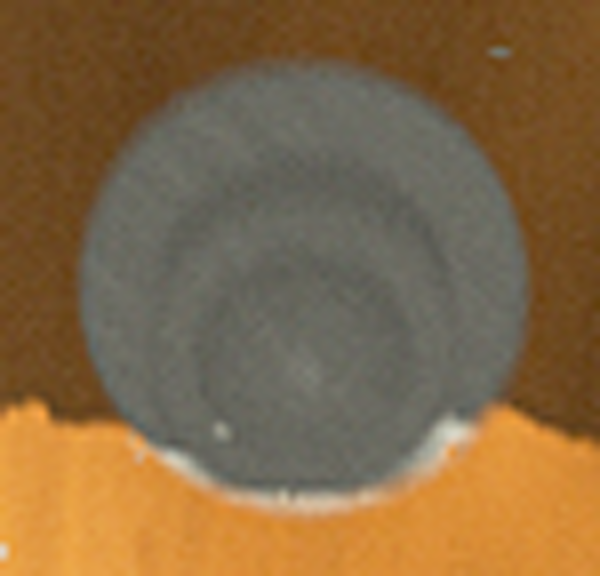

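Run:
```python
from h import *
import pickle; c,o=pickle.load(open('w5.pkl','rb'))
print(onz(c,(267.6,184.8),.008,o),onz(c,(267.7,194.9),.04,o))
print(np.linalg.norm(onz(c,(239.6,184.8),.008,o)-onz(c,(295.6,184.8),.008,o)))
plan(.5982,-.0625,.08,1.57+.094,n=2)
```

```text
[ 0.60067048 -0.06395701  0.008     ] [ 0.60100432 -0.06580788  0.04      ]
0.05984291759733902
t 8.3 pos [ 0.6093 -0.0675  0.1842] yaw 1.6651 tilt 2.56 F [0.3 0.1 0.2] w 0.0783
[{"x": 5.0, "y": -7.0, "z": 52.0, "spin": 0.001}, {"x": 5.0, "y": -7.0, "z": 52.0, "spin": 0.001}]
```

Emit:
play_rows(
  commands=[
    {"z":-3},
    {"z":-3},
    {"z":-3},
    {"z":-3},
    {"z":-3},
    {"z":-3},
    {"z":-3},
    {"z":-3},
  ],
)

```text
invalid input
```

Run:
```python
from h import *
plan(.599,-.0645,.08,1.57+.094,n=2); tv();print(robot.get_obs()['q'])
```

```text
t 8.3 pos [ 0.6093 -0.0675  0.1842] yaw 1.6651 tilt 2.56 F [0.3 0.1 0.2] w 0.0783
[{"x": 4.0, "y": -6.0, "z": 52.0, "spin": 0.001}, {"x": 4.0, "y": -6.0, "z": 52.0, "spin": 0.001}]
tilt: tool z world xy deg [ 1.78 -1.85]
[-0.28116971  0.54267138  1.52978158 -0.02603555  1.03050404 -0.36301414]
```

Emit:
play_rows(
  commands=[
    {"x":0,"y":-1,"z":-3,"spin":0},
    {"x":0,"y":-1,"z":-3,"spin":0},
    {"x":0,"y":-1,"z":-3,"spin":0},
    {"x":0,"y":-1,"z":-3,"spin":0},
    {"x":0,"y":-1,"z":-3,"spin":0},
    {"x":0,"y":-1,"z":-3,"spin":0},
    {"x":0,"y":-1,"z":-3,"spin":0},
    {"x":0,"y":0,"z":-3,"spin":0},
  ],
)

```text
time: 9.1
position: [0.5978, -0.0626, 0.2097]
tool_rot: [0.671, 0.741, -0.002, 0.02]
ft_force: [-0.1, 0.3, -0.7]
grip_width: 0.0783
```

Run:
```python
from h import *
plan(.599,-.0645,.08,1.57+.094,n=2); tv();print(robot.get_obs()['q'])
```

```text
t 9.1 pos [ 0.5978 -0.0626  0.2097] yaw 1.6697 tilt 2.35 F [-0.1  0.3 -0.7] w 0.0783
[{"x": 1.0, "y": -1.0, "z": 65.0, "spin": 0.003}, {"x": 1.0, "y": -1.0, "z": 65.0, "spin": 0.003}]
tilt: tool z world xy deg [ 1.59 -1.73]
[-0.27903538  0.49770194  1.53237236 -0.02438675  1.07663484 -0.36715438]
```

Emit:
play_rows(
  commands=[
    {"x":2,"y":0,"z":45,"spin":0.002},
    {"x":2,"y":0,"z":45,"spin":0.002},
    {"x":2,"y":0,"z":45,"spin":0},
    {"x":0,"y":0,"z":15,"spin":0},
    {"x":0,"y":0,"z":0,"spin":0},
  ],
)

```text
time: 9.6
position: [0.6077, -0.0627, 0.0599]
tool_rot: [0.672, 0.74, 0.001, 0.026]
ft_force: [0.3, -0.3, 0.3]
grip_width: 0.0783
```

Run:
```python
from h import *
plan(.599,-.0645,.013,1.57+.094,n=2); tv();print(robot.get_obs()['q'])
c=shot('wrist','w6.png')
```

```text
t 9.6 pos [ 0.6077 -0.0627  0.0599] yaw 1.6653 tilt 3.03 F [ 0.3 -0.3  0.3] w 0.0783
[{"x": 0.0, "y": -5.0, "z": 23.0, "spin": 0.001}, {"x": 0.0, "y": -5.0, "z": 23.0, "spin": 0.001}]
tilt: tool z world xy deg [ 2.33 -1.94]
[-0.27454679  0.71286402  1.62544034 -0.0315623   0.75525421 -0.34733492]
```

View pics/w6.png

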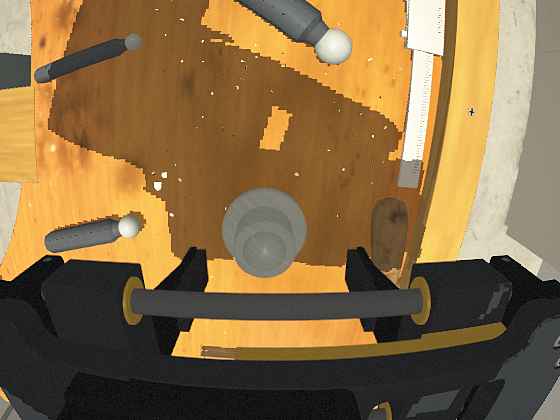

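Emit:
play_rows(
  commands=[
    {"x":0,"y":-6,"z":22,"spin":0},
    {"x":0,"y":-5,"z":22,"spin":0},
    {"x":0,"y":0,"z":0,"spin":0},
  ],
)

```text
time: 9.95
position: [0.603, -0.0664, 0.0203]
tool_rot: [0.672, 0.74, 0.003, 0.031]
ft_force: [-0.2, 0.3, 0.1]
grip_width: 0.0783
```

Run:
```python
from h import *
plan(.599,-.0645,.014,1.57+.094,n=1); tv();print(robot.get_obs()['q'])
```

```text
t 9.95 pos [ 0.603  -0.0664  0.0203] yaw 1.6653 tilt 3.59 F [-0.2  0.3  0.1] w 0.0783
[{"x": 2.5, "y": -4.1, "z": 6.0, "spin": 0.001}]
tilt: tool z world xy deg [ 2.9  -2.11]
[-0.28287362  0.77063373  1.65785861 -0.03474554  0.65441829 -0.35138492]
```

Emit:
play_rows(
  commands=[
    {"x":3,"y":-4,"z":7,"spin":0},
    {"x":0,"y":0,"z":0,"spin":0},
  ],
)

```text
time: 10.15
position: [0.6012, -0.0645, 0.0158]
tool_rot: [0.672, 0.74, 0.005, 0.033]
ft_force: [-0.7, 0.2, 0.5]
grip_width: 0.0784
```

Run:
```python
from h import *
plan(.599,-.0645,.0135,1.57+.094,n=1); tv();print(robot.get_obs()['q'])
o=robot.get_obs(); c=shot('wrist','w7.png')
print(proj(c,[[.5985,-.0645,.04]],o))
```

```text
t 10.15 pos [ 0.6012 -0.0645  0.0158] yaw 1.665 tilt 3.87 F [-0.7  0.2  0.5] w 0.0784
[{"x": 0.3, "y": -2.3, "z": 2.1, "spin": 0.001}]
tilt: tool z world xy deg [ 3.19 -2.18]
[-0.28058895  0.77568032  1.6681925  -0.03581855  0.63386663 -0.34769214]
[[275.17898318 289.51557326]]
```

View pics/w7.png

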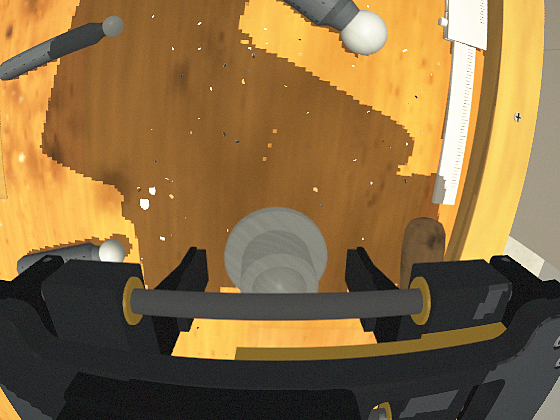

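Emit:
play_rows(
  commands=[
    {"x":0,"y":0,"z":-12,"spin":0},
    {"x":0,"y":0,"z":0,"spin":0},
    {"x":0,"y":0,"z":-12,"spin":0},
    {"x":0,"y":0,"z":0,"spin":0},
    {"x":0,"y":0,"z":-12,"spin":0},
    {"x":0,"y":0,"z":0,"spin":0},
    {"x":0,"y":0,"z":-12,"spin":0},
    {"x":0,"y":0,"z":0,"spin":0},
  ],
)

```text
time: 11.0
position: [0.6026, -0.0634, 0.0731]
tool_rot: [0.672, 0.74, 0.007, 0.039]
ft_force: [-0.1, -0.8, -0.2]
grip_width: 0.0783
```

Run:
```python
from h import *
plan(.599,-.0645,.0135,1.57+.094,n=1); tv();print(robot.get_obs()['q'])
```

```text
t 11.0 pos [ 0.6026 -0.0634  0.0731] yaw 1.665 tilt 4.53 F [-0.1 -0.8 -0.2] w 0.0783
[{"x": 2.1, "y": -7.5, "z": 59.3, "spin": 0.001}]
tilt: tool z world xy deg [ 3.85 -2.37]
[-0.27810432  0.68063041  1.65488971 -0.0319706   0.73026613 -0.35078188]
```

Emit:
play_rows(
  commands=[
    {"x":0,"y":0,"z":-40,"spin":0},
    {"x":0,"y":0,"z":-28,"spin":0},
    {"x":0,"y":0,"z":-18,"spin":0},
    {"x":0,"y":0,"z":-11,"spin":0},
    {"x":0,"y":0,"z":-6,"spin":0},
    {"x":0,"y":0,"z":-3,"spin":0},
    {"x":0,"y":0,"z":-1,"spin":0},
  ],
)

```text
time: 11.7
position: [0.5927, -0.0584, 0.1801]
tool_rot: [0.672, 0.74, 0.005, 0.035]
ft_force: [-0.3, -0.3, 0.2]
grip_width: 0.0782
```

Run:
```python
from h import *
plan(.599,-.0645,.0135,1.57+.094,n=1); tv();print(robot.get_obs()['q'])
```

```text
t 11.7 pos [ 0.5927 -0.0584  0.1801] yaw 1.6649 tilt 4.02 F [-0.3 -0.3  0.2] w 0.0782
[{"x": 0.7, "y": -3.4, "z": 166.8, "spin": 0.001}]
tilt: tool z world xy deg [ 3.35 -2.23]
[-0.27435103  0.51634046  1.59978213 -0.02635462  0.95883111 -0.35522141]
```

Emit:
play_rows(
  commands=[
    {"x":0,"y":0,"z":2,"spin":0},
    {"x":0,"y":0,"z":5,"spin":0},
    {"x":0,"y":0,"z":9,"spin":0},
    {"x":0,"y":0,"z":14,"spin":0},
    {"x":0,"y":0,"z":20,"spin":0},
    {"x":0,"y":0,"z":28,"spin":0},
    {"x":0,"y":0,"z":36,"spin":0},
    {"x":0,"y":0,"z":0,"spin":0},
  ],
)

```text
time: 12.5
position: [0.5968, -0.0625, 0.0553]
tool_rot: [0.672, 0.74, 0.003, 0.031]
ft_force: [-0.6, 0.2, 0.4]
grip_width: 0.0783
```

Run:
```python
from h import *
plan(.599,-.0645,.0135,1.57+.094,n=1); tv();print(robot.get_obs()['q'])
```

```text
t 12.5 pos [ 0.5968 -0.0625  0.0553] yaw 1.6648 tilt 3.58 F [-0.6  0.2  0.4] w 0.0783
[{"x": -0.5, "y": 0.1, "z": 41.9, "spin": 0.001}]
tilt: tool z world xy deg [ 2.9 -2.1]
[-0.27938271  0.70801111  1.66422192 -0.03260167  0.71089762 -0.350307  ]
```

Emit:
play_rows(
  commands=[
    {"x":0,"y":0,"z":-50,"spin":0},
    {"x":0,"y":0,"z":-38,"spin":0},
    {"x":0,"y":0,"z":-24,"spin":0},
    {"x":0,"y":0,"z":-14,"spin":0},
    {"x":0,"y":0,"z":-8,"spin":0},
    {"x":0,"y":0,"z":-4,"spin":0},
    {"x":0,"y":0,"z":-2,"spin":0},
  ],
)

```text
time: 13.2
position: [0.5875, -0.0566, 0.1976]
tool_rot: [0.673, 0.74, 0.001, 0.026]
ft_force: [-0.8, 0.4, 0.5]
grip_width: 0.0782
```

Emit:
play_rows(
  commands=[
    {"x":0,"y":0,"z":2,"spin":0},
    {"x":0,"y":0,"z":5,"spin":0},
    {"x":0,"y":0,"z":10,"spin":0},
    {"x":0,"y":0,"z":17,"spin":0},
    {"x":0,"y":0,"z":26,"spin":0},
    {"x":0,"y":0,"z":37,"spin":0},
    {"x":0,"y":0,"z":48,"spin":0},
    {"x":0,"y":0,"z":0,"spin":0},
  ],
)

```text
time: 14.0
position: [0.5896, -0.0608, 0.0392]
tool_rot: [0.673, 0.74, -0.001, 0.021]
ft_force: [-1.3, 0.8, 0.2]
grip_width: 0.0781
```

Run:
```python
from h import *
plan(.599,-.0645,.0135,1.57+.094,n=1); tv();print(robot.get_obs()['q'])
```

```text
t 14.0 pos [ 0.5896 -0.0608  0.0392] yaw 1.665 tilt 2.42 F [-1.3  0.8  0.2] w 0.0781
[{"x": -3.7, "y": 8.4, "z": 26.0, "spin": 0.001}]
tilt: tool z world xy deg [ 1.68 -1.73]
[-0.28024391  0.73317805  1.671529   -0.03254306  0.70055967 -0.35034108]
```

Emit:
play_rows(
  commands=[
    {"x":0,"y":0,"z":-50,"spin":0},
    {"x":0,"y":0,"z":-38,"spin":0},
    {"x":0,"y":0,"z":-24,"spin":0},
    {"x":0,"y":0,"z":-14,"spin":0},
    {"x":0,"y":0,"z":-8,"spin":0},
    {"x":0,"y":0,"z":-4,"spin":0},
    {"x":0,"y":0,"z":-2,"spin":0},
  ],
)

```text
time: 14.7
position: [0.5831, -0.0558, 0.1855]
tool_rot: [0.673, 0.74, -0.003, 0.018]
ft_force: [-0.7, 0.3, -0.7]
grip_width: 0.0784
```

Emit:
play_rows(
  commands=[
    {"x":0,"y":2,"z":2,"spin":0},
    {"x":0,"y":2,"z":5,"spin":0},
    {"x":0,"y":2,"z":10,"spin":0},
    {"x":0,"y":2,"z":17,"spin":0},
    {"x":0,"y":2,"z":26,"spin":0},
    {"x":0,"y":2,"z":37,"spin":0},
    {"x":0,"y":1,"z":47,"spin":0},
    {"x":0,"y":0,"z":0,"spin":0},
  ],
)

```text
time: 15.5
position: [0.5971, -0.0579, 0.0281]
tool_rot: [0.673, 0.74, -0.005, 0.013]
ft_force: [-1.1, 1.0, -0.2]
grip_width: 0.0783
```

Run:
```python
from h import *
plan(.599,-.0645,.0135,1.57+.094,n=1); tv();print(robot.get_obs()['q'])
```

```text
t 15.5 pos [ 0.5971 -0.0579  0.0281] yaw 1.6649 tilt 1.6 F [-1.1  1.  -0.2] w 0.0783
[{"x": -6.4, "y": 1.1, "z": 14.8, "spin": 0.001}]
tilt: tool z world xy deg [ 0.71 -1.44]
[-0.27190657  0.76126154  1.64155356 -0.03156591  0.72041512 -0.34259248]
```

Emit:
play_rows(
  commands=[
    {"x":-2,"y":0.5,"z":2,"spin":0},
    {"x":-2,"y":0.5,"z":4,"spin":0},
    {"x":-2,"y":0,"z":6,"spin":0},
    {"x":0,"y":0,"z":0,"spin":0},
  ],
)

```text
time: 15.9
position: [0.6011, -0.065, 0.0192]
tool_rot: [0.673, 0.74, -0.004, 0.015]
ft_force: [-0.5, 0.4, -0.6]
grip_width: 0.0781
```

Run:
```python
from h import *
plan(.599,-.0645,.0135,1.57+.094,n=1); tv();print(robot.get_obs()['q'])
```

```text
t 15.9 pos [ 0.6011 -0.065   0.0192] yaw 1.665 tilt 1.81 F [-0.5  0.4 -0.6] w 0.0781
[{"x": 0.9, "y": -2.1, "z": 5.7, "spin": 0.001}]
tilt: tool z world xy deg [ 0.98 -1.52]
[-0.2817934   0.77830831  1.63551119 -0.03198361  0.7041404  -0.35211759]
```

Emit:
play_rows(
  commands=[
    {"x":1,"y":-2,"z":8,"spin":0},
    {"x":0,"y":0,"z":0,"spin":0},
  ],
)

```text
time: 16.1
position: [0.6009, -0.065, 0.0138]
tool_rot: [0.673, 0.739, -0.003, 0.018]
ft_force: [-0.5, 0.4, 0.1]
grip_width: 0.0786
```

Emit:
play_rows(
  commands=[
    {"x":0,"y":0,"z":0,"spin":0},
    {"x":0,"y":0,"z":0,"spin":0},
    {"x":0,"y":0,"z":0,"spin":0},
    {"x":0,"y":0,"z":0,"spin":0},
    {"x":0,"y":0,"z":0,"spin":0},
    {"x":0,"y":0,"z":0,"spin":0},
    {"x":0,"y":0,"z":0,"spin":0},
  ],
  grip=0,
  newtons=55,
)

```text
time: 16.8
position: [0.6017, -0.065, 0.0155]
tool_rot: [0.673, 0.74, -0.002, 0.019]
ft_force: [-0.6, 0.0, 0.8]
grip_width: 0.0381
```

Run:
```python
from h import *
plan(.599,-.0645,.0135,1.57+.094,n=1); tv();print(robot.get_obs()['q'])
```

```text
t 16.8 pos [ 0.6017 -0.065   0.0155] yaw 1.6651 tilt 2.2 F [-0.6  0.   0.8] w 0.0381
[{"x": 0.8, "y": -2.6, "z": 1.9, "spin": 0.001}]
tilt: tool z world xy deg [ 1.45 -1.66]
[-0.28149115  0.78304146  1.64160757 -0.0327819   0.68489123 -0.35104976]
```

Emit:
play_rows(
  commands=[
    {"x":0,"y":0,"z":-45,"spin":0},
    {"x":0,"y":0,"z":-36,"spin":0},
    {"x":0,"y":0,"z":-18,"spin":0},
    {"x":0,"y":0,"z":-9,"spin":0},
    {"x":0,"y":0,"z":-4,"spin":0},
  ],
)

```text
time: 17.3
position: [0.5935, -0.0603, 0.1224]
tool_rot: [0.673, 0.74, -0.006, 0.01]
ft_force: [-0.2, -0.5, -4.3]
grip_width: 0.0376
```

Run:
```python
from h import *
plan(.474,-.246,.13,1.57+.094,v=42); tv();print(robot.get_obs()['q'])
```

```text
t 17.3 pos [ 0.5935 -0.0603  0.1224] yaw 1.665 tilt 1.4 F [-0.2 -0.5 -4.3] w 0.0376
[{"x": -29.0, "y": -23.0, "z": -1.0, "spin": 0.0}, {"x": -29.0, "y": -23.0, "z": -1.0, "spin": 0.0}, {"x": -29.0, "y": -23.0, "z": -1.0, "spin": 0.0}, {"x": -29.0, "y": -23.0, "z": -1.0, "spin": 0.0}, {"x": -29.0, "y": -23.0, "z": -1.0, "spin": 0.0}, {"x": -29.0, "y": -23.0, "z": -1.0, "spin": 0.0}]
tilt: tool z world xy deg [ 0.4  -1.34]
[-0.27770732  0.61454589  1.60183892 -0.02593113  0.91220283 -0.35621105]
```

Emit:
play_rows(
  commands=[
    {"x":-29,"y":-23,"z":-1,"spin":0},
    {"x":-29,"y":-23,"z":-1,"spin":0},
    {"x":-29,"y":-23,"z":-1,"spin":0},
    {"x":-29,"y":-23,"z":-1,"spin":0},
    {"x":-29,"y":-23,"z":-1,"spin":0},
    {"x":-20,"y":-15,"z":-1,"spin":0},
    {"x":-7,"y":-5,"z":0,"spin":0},
    {"x":0,"y":0,"z":0,"spin":0},
  ],
)

```text
time: 18.1
position: [0.4681, -0.2467, 0.1239]
tool_rot: [0.672, 0.741, -0.007, 0.004]
ft_force: [0.8, -0.2, -3.3]
grip_width: 0.0383
```

Run:
```python
from h import *
plan(.4739,-.246,.075,1.57+.094,n=1); tv();print(robot.get_obs()['q'])
o=robot.get_obs(); c=shot('wrist','w8.png')
import pickle; pickle.dump((c,o),open('w8.pkl','wb'))
```

```text
t 18.1 pos [ 0.4681 -0.2467  0.1239] yaw 1.6681 tilt 0.86 F [ 0.8 -0.2 -3.3] w 0.0383
[{"x": 0.8, "y": 6.1, "z": 48.8, "spin": 0.004}]
tilt: tool z world xy deg [-0.18 -0.84]
[-0.6884368   0.54288899  1.76791649 -0.01827946  0.82400966 -0.77332996]
```

View pics/w8.png

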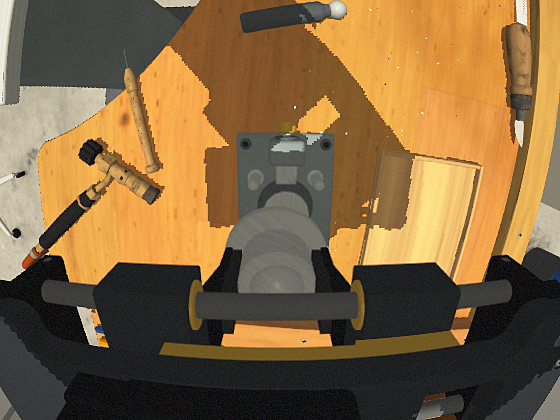

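Run:
```python
from h import *
im=cv2.imread('pics/w8.png'); cv2.imwrite('pics/w8z.png',cv2.resize(im[120:310,205:355],None,fx=4,fy=3.15,interpolation=cv2.INTER_CUBIC))
import pickle; c,o=pickle.load(open('w8.pkl','rb'))
t=o['position']
print(proj(c,[t+[0,0,.0245],t+[.03,0,-.0055],t+[-.03,0,-.0055],t+[0,.03,-.0055]],o))
```

```text
[[277.87073161 288.98193578]
 [329.14025539 265.6236087 ]
 [226.04415066 256.45175038]
 [283.42480791 212.14601588]]
```

View pics/w8z.png

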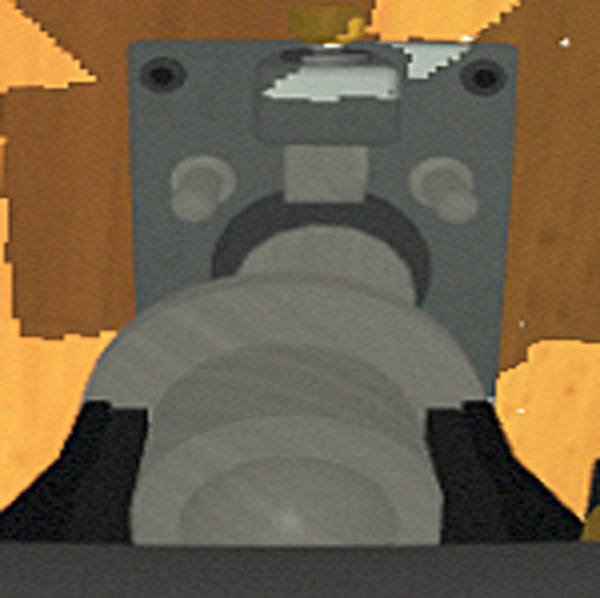

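Run:
```python
from h import *
import pickle; c,o=pickle.load(open('w8.pkl','rb'))
f=lambda p:(p[0]/4+205-.4,p[1]/3.15+120-.4)
for z in (.006,.010):
  A=onz(c,f((130,44)),z,o);B=onz(c,f((516,46)),z,o);a=np.arctan2(*(B-A)[[1,0]]);print(z,np.linalg.norm(A-B),a,((A+B)/2)[:2]-.064*np.array([-np.sin(.09),np.cos(.09)]))
print('bolt holes',onz(c,f((162,75)),.008,o),onz(c,f((484,77)),.008,o))
P=onz(c,f((190,207)),.042,o),onz(c,f((458,207)),.042,o);print('pins',P,np.linalg.norm(P[0]-P[1]))
t=o['position'];print(t)
m=R.from_quat(o['tool_rot']).as_matrix()
for p,z in [((283,280),-.0055),((290,510),.0245)]:
   q=onz(c,f(p),t[2]+z,o); print('die pt in tool',m.T@(q-t))
# L/R edges foot at widest visible:
```

```text
0.006 0.08301379881599825 0.09588050398748599 [ 0.4739586  -0.24655063]
0.01 0.0818253096290636 0.09588050398748575 [ 0.47383701 -0.24625177]
bolt holes [ 0.43466194 -0.19452045  0.008     ] [ 0.50331666 -0.18803742  0.008     ]
pins (array([ 0.44562421, -0.22240547,  0.042     ]), array([ 0.49710605, -0.2172133 ,  0.042     ])) 0.051743008311573774
[ 0.46807931 -0.24666253  0.12385011]
die pt in tool [ 0.03200125 -0.00143062  0.00504848]
die pt in tool [ 0.00395373 -0.00049937 -0.02455715]
```

Emit:
play_rows(
  commands=[
    {"x":0,"y":1.5,"z":3,"spin":0.001},
    {"x":0,"y":1.5,"z":8,"spin":0.001},
    {"x":0,"y":1.5,"z":15,"spin":0.001},
    {"x":-1,"y":1.5,"z":22,"spin":0.001},
    {"x":0,"y":0,"z":4,"spin":0},
    {"x":0,"y":0,"z":0,"spin":0},
  ],
)

```text
time: 18.75
position: [0.4781, -0.2409, 0.0678]
tool_rot: [0.67, 0.742, -0.006, 0.003]
ft_force: [0.3, 0.1, -4.1]
grip_width: 0.038
```

Run:
```python
from h import *
plan(.4740,-.2480,.064,1.57+.094,n=1); tv();print(robot.get_obs()['q'])
```

```text
t 18.75 pos [ 0.4781 -0.2409  0.0678] yaw 1.6731 tilt 0.73 F [ 0.3  0.1 -4.1] w 0.038
[{"x": -6.6, "y": -4.8, "z": 3.9, "spin": 0.009}]
tilt: tool z world xy deg [-0.17 -0.71]
[-0.66885348  0.64429388  1.78499058 -0.0178841   0.70703349 -0.75753218]
```

Emit:
play_rows(
  commands=[
    {"x":-7,"y":-5,"z":3,"spin":0.009},
    {"x":0,"y":0,"z":0,"spin":0},
  ],
)

```text
time: 18.95
position: [0.4744, -0.2482, 0.0653]
tool_rot: [0.673, 0.74, -0.006, 0.003]
ft_force: [-0.6, -0.4, -4.2]
grip_width: 0.0381
```

Run:
```python
from h import *
plan(.4740,-.2480,.064,1.57+.094,n=1); tv();print(robot.get_obs()['q'])
```

```text
t 18.95 pos [ 0.4744 -0.2482  0.0653] yaw 1.6657 tilt 0.76 F [-0.6 -0.4 -4.2] w 0.0381
[{"x": 0.3, "y": -0.3, "z": 1.3, "spin": 0.002}]
tilt: tool z world xy deg [-0.14 -0.75]
[-0.68419478  0.64856123  1.78685807 -0.01808032  0.6998778  -0.76526259]
```

Emit:
play_rows(
  commands=[
    {"x":0,"y":0,"z":5,"spin":0},
    {"x":0,"y":0,"z":6,"spin":0},
    {"x":0,"y":0,"z":6,"spin":0},
    {"x":0,"y":0,"z":0,"spin":0},
  ],
)

```text
time: 19.35
position: [0.4756, -0.2499, 0.0493]
tool_rot: [0.673, 0.739, -0.005, 0.006]
ft_force: [-0.4, 1.0, 2.2]
grip_width: 0.0378
```

Run:
```python
from h import *
plan(.4740,-.2480,.05,1.57+.094,n=1); tv()
o=robot.get_obs(); print(o['moment'])
c=shot('wrist','w9.png')
```

```text
t 19.35 pos [ 0.4756 -0.2499  0.0493] yaw 1.6638 tilt 0.91 F [-0.4  1.   2.2] w 0.0378
[{"x": 2.1, "y": -1.5, "z": -0.7, "spin": -0.0}]
tilt: tool z world xy deg [ 0.11 -0.91]
[ 0.15380295 -0.04690564 -0.01818574]
```

View pics/w9.png

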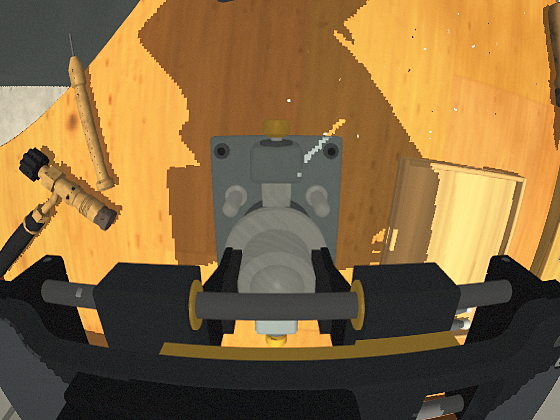

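Emit:
play_rows(
  commands=[
    {"x":1.5,"y":-1,"z":5,"spin":0},
    {"x":0,"y":0,"z":6,"spin":0},
    {"x":0,"y":0,"z":6,"spin":0},
  ],
  newtons=60,
)

```text
time: 19.7
position: [0.4756, -0.2499, 0.0354]
tool_rot: [0.673, 0.74, -0.005, 0.009]
ft_force: [-2.1, 2.3, 6.4]
grip_width: 0.0383
```

Run:
```python
from h import *
plan(.4740,-.2480,.0295,1.57+.094,n=1); tv()
o=robot.get_obs(); print(o['moment'])
```

```text
t 19.7 pos [ 0.4756 -0.2499  0.0354] yaw 1.6648 tilt 1.17 F [-2.1  2.3  6.4] w 0.0383
[{"x": 2.1, "y": -1.5, "z": 5.9, "spin": 0.001}]
tilt: tool z world xy deg [ 0.31 -1.13]
[0.36844207 0.10203363 0.00954042]
```

Emit:
play_rows(
  commands=[
    {"x":1.5,"y":-1,"z":5,"spin":0},
    {"x":0,"y":0,"z":5,"spin":0},
    {"x":0,"y":0,"z":4,"spin":0},
  ],
)

```text
time: 20.0
position: [0.4758, -0.2502, 0.0288]
tool_rot: [0.673, 0.74, -0.006, 0.012]
ft_force: [-9.2, 6.1, 47.8]
grip_width: 0.0377
```

Run:
```python
from h import *
plan(.4740,-.2480,.0295,1.57+.094,n=1); tv()
o=robot.get_obs(); print(o['moment'])
```

```text
t 20.0 pos [ 0.4758 -0.2502  0.0288] yaw 1.6659 tilt 1.52 F [-9.2  6.1 47.8] w 0.0377
[{"x": 2.3, "y": -1.6, "z": -0.8, "spin": 0.002}]
tilt: tool z world xy deg [ 0.56 -1.42]
[ 1.10140554  1.08910686 -0.08529733]
```

Emit:
play_rows(
  commands=[
    {"x":0,"y":0,"z":0,"spin":0},
    {"x":0,"y":0,"z":-1,"spin":0},
  ],
)

```text
time: 20.2
position: [0.4756, -0.2497, 0.0309]
tool_rot: [0.673, 0.74, -0.006, 0.013]
ft_force: [3.5, -2.8, -30.9]
grip_width: 0.038
```

Run:
```python
from h import *
plan(.4740,-.2480,.0295,1.57+.094,n=1); tv()
```

```text
t 20.2 pos [ 0.4756 -0.2497  0.0309] yaw 1.666 tilt 1.6 F [  3.5  -2.8 -30.9] w 0.038
[{"x": 1.9, "y": -1.4, "z": 1.3, "spin": 0.002}]
tilt: tool z world xy deg [ 0.63 -1.47]
```

Emit:
play_rows(
  commands=[
    {"x":0,"y":0,"z":0.5,"spin":0},
    {"x":0,"y":0,"z":0,"spin":0},
    {"x":0,"y":0,"z":0,"spin":0},
    {"x":0,"y":0,"z":0,"spin":0},
  ],
  grip=0.8,
)

```text
time: 20.6
position: [0.476, -0.2505, 0.03]
tool_rot: [0.672, 0.74, -0.006, 0.013]
ft_force: [0.3, -0.2, 0.6]
grip_width: 0.0622
```

Run:
```python
from h import *
plan(.4740,-.2480,.0295,1.57+.094,n=1); tv()
c=shot('wrist','w10.png')
```

```text
t 20.6 pos [ 0.476  -0.2505  0.03  ] yaw 1.6664 tilt 1.63 F [ 0.3 -0.2  0.6] w 0.0622
[{"x": 2.6, "y": -1.8, "z": 0.4, "spin": 0.002}]
tilt: tool z world xy deg [ 0.63 -1.51]
```

View pics/w10.png

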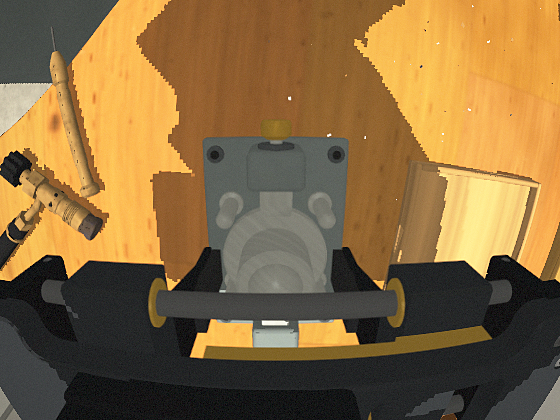

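Emit:
play_rows(
  commands=[
    {"x":0,"y":0,"z":-48,"spin":0},
    {"x":0,"y":0,"z":-44,"spin":0},
    {"x":0,"y":0,"z":-26,"spin":0},
    {"x":0,"y":0,"z":-14,"spin":0},
    {"x":0,"y":0,"z":-7,"spin":0},
    {"x":0,"y":0,"z":-3,"spin":0},
  ],
)

```text
time: 21.25
position: [0.4737, -0.2463, 0.1729]
tool_rot: [0.672, 0.74, -0.006, 0.008]
ft_force: [0.6, -0.5, -0.7]
grip_width: 0.0696
```

Run:
```python
from h import *
tv(); o=robot.get_obs(); c=shot('wrist','w11.png'); s=shot('scene','s11.png'); c2=shot('top','t11.png')
im=cv2.imread('pics/w11.png'); a=cv2.resize(im[100:300,200:360],None,fx=3.,fy=3.,interpolation=cv2.INTER_CUBIC)
im=cv2.imread('pics/s11.png'); cv2.imwrite('pics/s11z.png',cv2.resize(im[220:340,290:420],None,fx=5,fy=5,interpolation=cv2.INTER_CUBIC)); cv2.imwrite('pics/w11z.png',a)
for n in ['punch_large_mid','punch_medium_mid','punch_small_mid']:
    for e in nets.outline_of(c2,n)[:1]:
        ys,xs=np.nonzero(e['region']); rc=cv2.minAreaRect(np.c_[xs,ys].astype(np.float32)); print(n,e['conf'],e['pixel'],len(xs),rc)
```

```text
tilt: tool z world xy deg [ 0.23 -1.18]
punch_large_mid 0.66 [245.2, 183.4] 289 ((246.69229125976562, 182.46153259277344), (11.648704528808594, 29.399110794067383), 33.6900634765625)
punch_medium_mid 0.61 [310.7, 241.7] 199 ((311.1000061035156, 243.30003356933594), (32.25523376464844, 7.589465141296387), 71.56504821777344)
```

View pics/w11z.png

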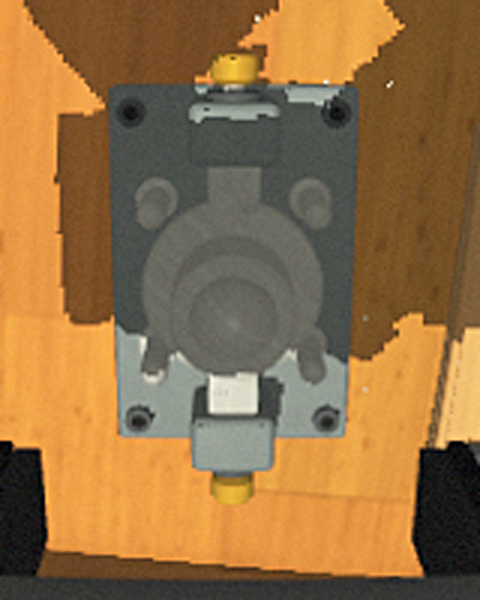

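View pics/s11z.png

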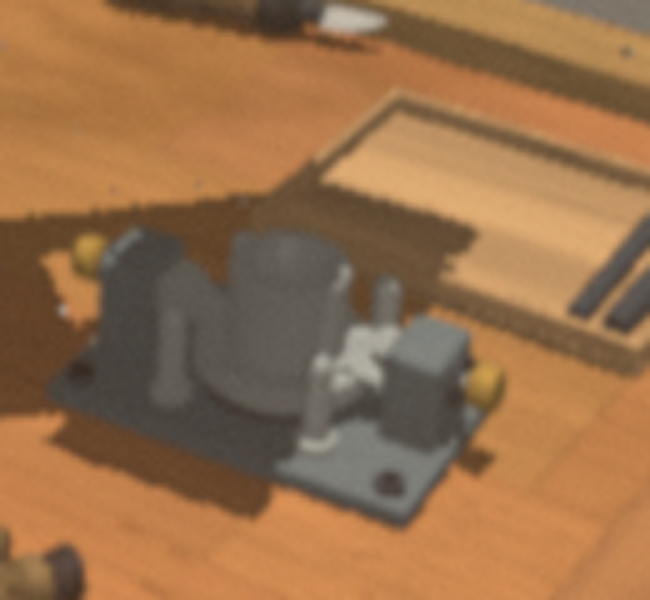

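View pics/t11.png

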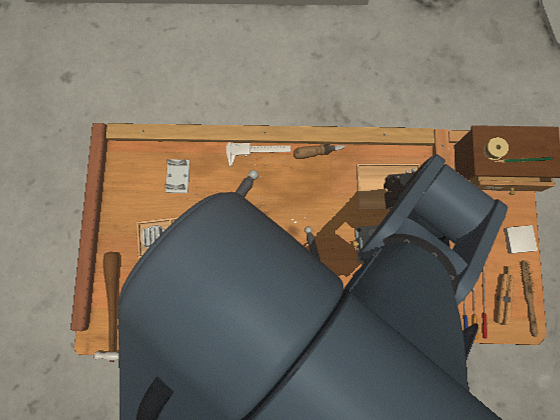

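Run:
```python
from h import *
c=cams.camera('top')
im=cv2.imread('pics/top1.png')
cv2.imwrite('pics/z3.png',np.hstack([cv2.resize(im[165:210,225:265],None,fx=9,fy=9,interpolation=cv2.INTER_CUBIC),cv2.resize(im[222:267,292:332],None,fx=9,fy=9,interpolation=cv2.INTER_CUBIC)]))
cv2.imwrite('pics/z4.png',cv2.resize(im[222:270,235:275],None,fx=9,fy=9,interpolation=cv2.INTER_CUBIC))
```

```text
(no output)
```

View pics/z3.png

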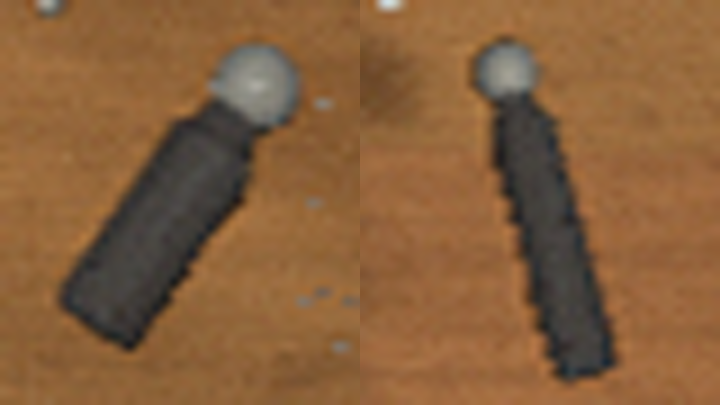

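View pics/z4.png

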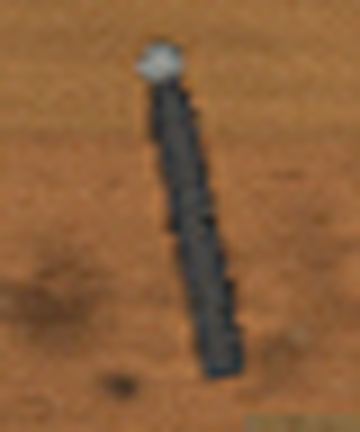

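Run:
```python
from h import *
c=cams.camera('top')
for n,off,b,t,r in [('large',(225,165),(257,85),(97,325),.012),('med',(292,222),(145,70),(226,374),.0085),('small',(235,222),(161,62),(222,372),.006)]:
    f=lambda p:(p[0]/9+off[0]-.45,p[1]/9+off[1]-.45)
    B=onz(c,f(b),r);T=onz(c,f(t),r); L=np.linalg.norm(B-T); u=(B-T)/L
    print(n,'ball',B.round(4),'tail',T.round(4),'len',(L+r).round(4),'mid',((T+B+u*r)/2).round(4),'yaw',np.arctan2(u[1],u[0]).round(4))
plan(.6,.085,.17,2.6,v=45)
```

```text
large ball [0.6327 0.0632 0.012 ] tail [0.5662 0.1033 0.012 ] len 0.0897 mid [0.6046 0.0801 0.012 ] yaw -0.5432
med ball [ 0.5013 -0.0702  0.0085] tail [ 0.4225 -0.0922  0.0085] len 0.0903 mid [ 0.466  -0.08    0.0085] yaw 0.2719
small ball [0.501  0.0605 0.006 ] tail [0.4201 0.0418 0.006 ] len 0.0891 mid [0.4635 0.0518 0.006 ] yaw 0.2281
t 21.65 pos [ 0.4731 -0.2458  0.1712] yaw 1.6663 tilt 1.06 F [-0.5  0.1 -0.3] w 0.0694
[{"x": 40.0, "y": 20.0, "z": -1.0, "spin": -0.117}, {"x": 37.0, "y": 24.0, "z": -1.0, "spin": -0.117}, {"x": 34.0, "y": 28.0, "z": -1.0, "spin": -0.117}, {"x": 30.0, "y": 32.0, "z": -1.0, "spin": -0.117}, {"x": 27.0, "y": 35.0, "z": -1.0, "spin": -0.117}, {"x": 22.0, "y": 38.0, "z": -1.0, "spin": -0.117}, {"x": 18.0, "y": 41.0, "z": -1.0, "spin": -0.117}, {"x": 13.0, "y": 42.0, "z": -1.0, "spin": -0.117}]
```

Emit:
play_rows(
  commands=[
    {"x":40,"y":20,"z":-1,"spin":-0.117},
    {"x":37,"y":24,"z":-1,"spin":-0.117},
    {"x":34,"y":28,"z":-1,"spin":-0.117},
    {"x":30,"y":32,"z":-1,"spin":-0.117},
    {"x":27,"y":35,"z":-1,"spin":-0.117},
    {"x":22,"y":38,"z":-1,"spin":-0.117},
    {"x":15,"y":35,"z":-1,"spin":-0.117},
    {"x":10,"y":30,"z":-1,"spin":-0.117},
  ],
  grip=0.6,
)

```text
time: 22.45
position: [0.5917, 0.0736, 0.1689]
tool_rot: [0.254, 0.967, -0.01, 0.001]
ft_force: [-1.5, -0.7, 0.4]
grip_width: 0.0524
```

Emit:
play_rows(
  commands=[
    {"x":0,"y":0,"z":0,"spin":0},
  ],
)

```text
time: 22.55
position: [0.5925, 0.0775, 0.1684]
tool_rot: [0.251, 0.968, -0.009, 0.001]
ft_force: [-0.4, -0.4, 0.0]
grip_width: 0.0524
```

Run:
```python
from h import *
plan(.604,.081,.04,2.598,v=45); tv()
o=robot.get_obs(); c=shot('wrist','w12.png')
import pickle; pickle.dump((c,o),open('w12.pkl','wb'))
for e in nets.outline_of(c,'punch_large_mid')[:1]: print(e['conf'],e['pixel'],onz(c,e['pixel'],.012,o))
```

```text
t 22.55 pos [0.5925 0.0775 0.1684] yaw 2.6344 tilt 1.05 F [-0.4 -0.4  0. ] w 0.0524
[{"x": -2.0, "y": 4.0, "z": 43.0, "spin": 0.012}, {"x": -2.0, "y": 4.0, "z": 43.0, "spin": 0.012}, {"x": -2.0, "y": 4.0, "z": 43.0, "spin": 0.012}]
tilt: tool z world xy deg [-0.11 -1.04]
```

View pics/w12.png

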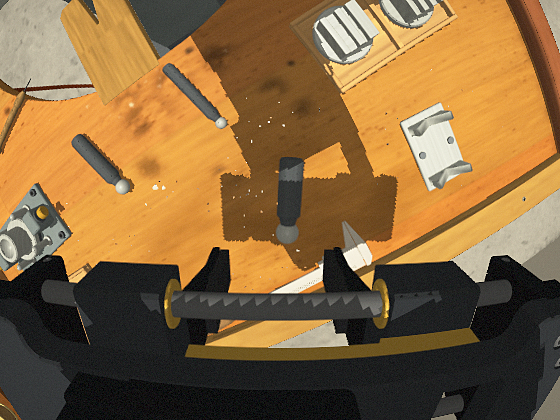

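Run:
```python
from h import *
import pickle; c,o=pickle.load(open('w12.pkl','rb'))
im=cv2.imread('pics/w12.png'); a=cv2.resize(im[145:255,240:340],None,fx=4,fy=4,interpolation=cv2.INTER_CUBIC); b=cv2.resize(im[90:200,390:490],None,fx=4,fy=4,interpolation=cv2.INTER_CUBIC)
cv2.imwrite('pics/w12z.png',np.hstack([a,b]))
for n,b,t,r in [('large',(287,234),(291,158),.012),('med',(123,186),(79,141),.0085),('small',(220.5,123),(169,69),.006)]:
    B=onz(c,b,r,o);T=onz(c,t,r,o); L=np.linalg.norm(B-T); u=(B-T)/L
    print(n,'ball',B.round(4),'len',(L+r).round(4),'mid',((T+B+u*r)/2).round(4),'yaw',np.arctan2(u[1],u[0]).round(4))
```

```text
large ball [0.6339 0.0646 0.012 ] len 0.0923 mid [0.6048 0.0823 0.012 ] yaw -0.5468
med ball [ 0.5003 -0.0683  0.0085] len 0.0851 mid [ 0.4676 -0.0777  0.0085] yaw 0.2802
small ball [0.5005 0.0619 0.006 ] len 0.0853 mid [0.4648 0.0536 0.006 ] yaw 0.2288
```

View pics/w12z.png

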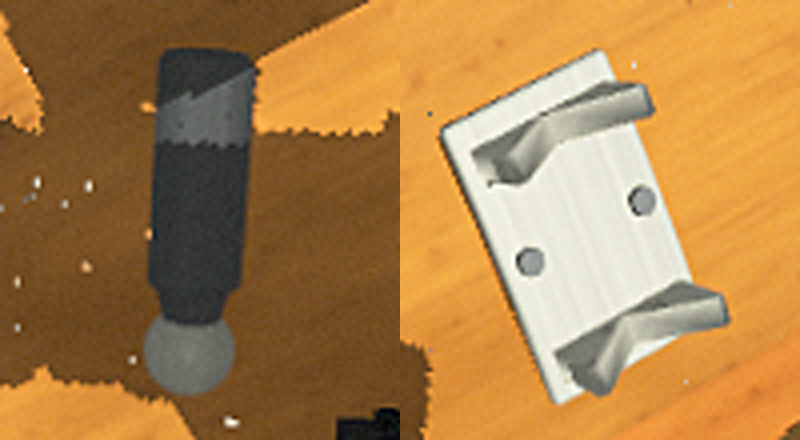

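Run:
```python
from h import *
import pickle; c,o=pickle.load(open('w12.pkl','rb'))
f=lambda p:(p[0]/4+390-.4,p[1]/4+90-.4)
A,B,C=[onz(c,f(p),.006,o) for p in [(43,133),(200,50),(158,404)]]
print(A,B,C,'w',np.linalg.norm(A-B),'l',np.linalg.norm(A-C),'yaw',np.arctan2(*(C-A)[[1,0]]),np.arctan2(*(B-A)[[1,0]])-np.pi/2,'ctr',(B+C)/2)
H=[onz(c,f(p),.006,o) for p in [(130,262),(241,201)]];print('holes mid',(H[0]+H[1])/2, np.arctan2(*(H[1]-H[0])[[1,0]])-np.pi/2)
plan(.6047,.0813,.045,2.597,v=30)
```

```text
[0.5860818  0.22400588 0.006     ] [0.58528857 0.27602988 0.006     ] [0.66815811 0.22486678 0.006     ] w 0.05203005202441185 l 0.08208082240550305 yaw 0.010488631158881415 0.01524623994659935 ctr [0.62672334 0.25044833 0.006     ]
holes mid [0.62777679 0.25139455 0.006     ] 0.008207931684680148
t 22.65 pos [0.5913 0.0743 0.1682] yaw 2.6296 tilt 1.16 F [ 0.  -0.3 -0. ] w 0.0522
[{"x": -2.0, "y": 3.0, "z": 25.0, "spin": 0.007}, {"x": -1.0, "y": 3.0, "z": 25.0, "spin": 0.007}, {"x": -1.0, "y": 3.0, "z": 25.0, "spin": 0.007}, {"x": -1.0, "y": 3.0, "z": 25.0, "spin": 0.007}, {"x": -1.0, "y": 3.0, "z": 25.0, "spin": 0.007}]
```

Emit:
play_rows(
  commands=[
    {"x":-2,"y":3,"z":4,"spin":0.007},
    {"x":-2,"y":3,"z":10,"spin":0.007},
    {"x":-1,"y":3,"z":18,"spin":0.007},
    {"x":-1,"y":3,"z":27,"spin":0.007},
    {"x":-1,"y":3,"z":35,"spin":0.007},
    {"x":0,"y":2,"z":25,"spin":0},
    {"x":0,"y":0,"z":0,"spin":0},
  ],
)

```text
time: 23.35
position: [0.6062, 0.0741, 0.0421]
tool_rot: [0.28, 0.96, -0.011, 0.001]
ft_force: [-0.6, -0.2, 0.0]
grip_width: 0.0521
```

Run:
```python
from h import *
plan(.6047,.0813,.004,2.597,n=2); tv()
```

```text
t 23.35 pos [0.6062 0.0741 0.0421] yaw 2.5746 tilt 1.25 F [-0.6 -0.2  0. ] w 0.0521
[{"x": 3.0, "y": 3.0, "z": 19.0, "spin": -0.011}, {"x": 3.0, "y": 3.0, "z": 19.0, "spin": -0.011}]
tilt: tool z world xy deg [-0.28 -1.22]
```

Emit:
play_rows(
  commands=[
    {"x":3,"y":3,"z":5,"spin":-0.011},
    {"x":3,"y":3,"z":9,"spin":-0.011},
    {"x":0,"y":0,"z":12,"spin":0},
    {"x":0,"y":0,"z":6,"spin":0},
    {"x":0,"y":0,"z":0,"spin":0},
  ],
)

```text
time: 23.85
position: [0.6058, 0.0803, 0.0099]
tool_rot: [0.27, 0.963, -0.01, 0.002]
ft_force: [0.1, -1.1, 0.0]
grip_width: 0.0521
```

Run:
```python
from h import *
plan(.6047,.0813,.004,2.597,n=1); tv()
```

```text
t 23.85 pos [0.6058 0.0803 0.0099] yaw 2.5948 tilt 1.23 F [ 0.1 -1.1  0. ] w 0.0521
[{"x": 1.5, "y": 0.4, "z": 5.9, "spin": -0.002}]
tilt: tool z world xy deg [-0.05 -1.23]
```

Emit:
play_rows(
  commands=[
    {"x":1.5,"y":0,"z":7,"spin":0},
    {"x":0,"y":0,"z":0,"spin":0},
  ],
)

```text
time: 24.05
position: [0.6049, 0.0811, 0.003]
tool_rot: [0.27, 0.963, -0.01, 0.003]
ft_force: [-0.4, 0.9, 0.1]
grip_width: 0.0525
```

Emit:
play_rows(
  commands=[
    {"x":0,"y":0,"z":0,"spin":0},
    {"x":0,"y":0,"z":0,"spin":0},
    {"x":0,"y":0,"z":0,"spin":0},
    {"x":0,"y":0,"z":0,"spin":0},
    {"x":0,"y":0,"z":0,"spin":0},
  ],
  grip=0,
  newtons=40,
)

```text
time: 24.55
position: [0.6059, 0.0811, 0.004]
tool_rot: [0.27, 0.963, -0.01, 0.004]
ft_force: [0.9, 1.1, -1.1]
grip_width: 0.0232
```

Run:
```python
from h import *
plan(.6047,.0813,.004,2.597,n=1); tv()
```

```text
t 24.55 pos [0.6059 0.0811 0.004 ] yaw 2.595 tilt 1.25 F [ 0.9  1.1 -1.1] w 0.0232
[{"x": 1.1, "y": -0.5, "z": -0.0, "spin": -0.002}]
tilt: tool z world xy deg [ 0.16 -1.24]
```

Emit:
play_rows(
  commands=[
    {"x":0,"y":0,"z":-40,"spin":0},
    {"x":0,"y":0,"z":-30,"spin":0},
    {"x":0,"y":0,"z":-15,"spin":0},
    {"x":0,"y":0,"z":-8,"spin":0},
  ],
)

```text
time: 24.95
position: [0.6016, 0.0832, 0.0945]
tool_rot: [0.27, 0.963, -0.012, -0.002]
ft_force: [0.3, 0.3, -3.5]
grip_width: 0.0235
```

Run:
```python
from h import *
plan(.627,.250,.1,3.154,v=36); tv()
```

```text
t 24.95 pos [0.6016 0.0832 0.0945] yaw 2.5947 tilt 1.34 F [ 0.3  0.3 -3.5] w 0.0235
[{"x": 13.0, "y": 31.0, "z": -2.0, "spin": -0.112}, {"x": 9.0, "y": 32.0, "z": -2.0, "spin": -0.112}, {"x": 6.0, "y": 33.0, "z": -2.0, "spin": -0.112}, {"x": 2.0, "y": 34.0, "z": -2.0, "spin": -0.112}, {"x": -2.0, "y": 34.0, "z": -2.0, "spin": -0.112}]
tilt: tool z world xy deg [-0.56 -1.21]
```

Emit:
play_rows(
  commands=[
    {"x":13,"y":31,"z":-2,"spin":-0.112},
    {"x":9,"y":32,"z":-2,"spin":-0.112},
    {"x":6,"y":33,"z":-2,"spin":-0.112},
    {"x":2,"y":34,"z":-2,"spin":-0.112},
    {"x":-2,"y":22,"z":0,"spin":-0.08},
    {"x":0,"y":8,"z":0,"spin":-0.02},
    {"x":0,"y":0,"z":0,"spin":0},
  ],
)

```text
time: 25.65
position: [0.6224, 0.2494, 0.0943]
tool_rot: [-0.01, 1.0, -0.012, -0.009]
ft_force: [0.1, -1.4, -3.5]
grip_width: 0.0239
```

Run:
```python
from h import *
plan(.627,.250,.06,3.154,n=1); tv(); print(robot.get_obs()['q'])
o=robot.get_obs(); c=shot('wrist','w13.png')
```

```text
t 25.65 pos [0.6224 0.2494 0.0943] yaw -3.1228 tilt 1.7 F [ 0.1 -1.4 -3.5] w 0.0239
[{"x": -5.3, "y": 1.3, "z": 34.2, "spin": 0.006}]
tilt: tool z world xy deg [-1.05 -1.34]
[ 0.22347553  0.74680796  1.38878638 -0.02193447  1.029126   -1.35480538]
```

View pics/w13.png

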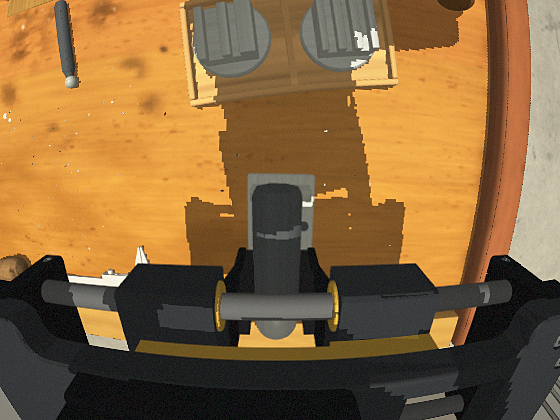

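Emit:
play_rows(
  commands=[
    {"x":-1,"y":0.3,"z":4,"spin":0.003},
    {"x":-2,"y":0.3,"z":10,"spin":0.003},
    {"x":-2,"y":0.3,"z":18,"spin":0},
    {"x":0,"y":0,"z":14,"spin":0},
    {"x":0,"y":0,"z":0,"spin":0},
  ],
)

```text
time: 26.2
position: [0.6259, 0.2419, 0.0442]
tool_rot: [-0.001, 1.0, -0.013, -0.011]
ft_force: [-1.0, -1.0, -3.7]
grip_width: 0.0232
```

Run:
```python
from h import *
plan(.627,.250,.025,3.154,n=1); tv(); print(robot.get_obs()['q'])
o=robot.get_obs(); c=shot('wrist','w14.png')
```

```text
t 26.2 pos [0.6259 0.2419 0.0442] yaw -3.1396 tilt 1.97 F [-1.  -1.  -3.7] w 0.0232
[{"x": -1.5, "y": 8.5, "z": 18.9, "spin": -0.01}]
tilt: tool z world xy deg [-1.29 -1.5 ]
[ 0.21228334  0.81581656  1.40425405 -0.02563274  0.94913895 -1.34559085]
```

View pics/w14.png

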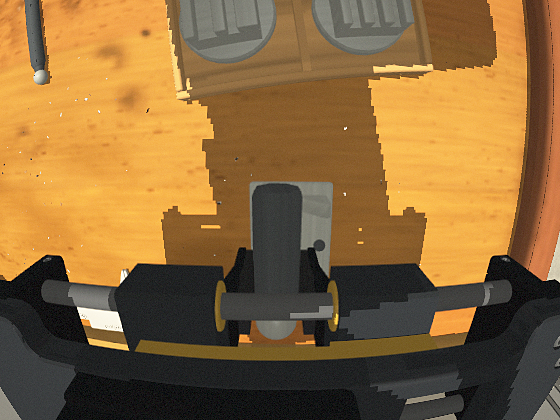

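Emit:
play_rows(
  commands=[
    {"x":-1,"y":8,"z":0,"spin":-0.01},
    {"x":0,"y":0,"z":0,"spin":0},
  ],
)

```text
time: 26.45
position: [0.6283, 0.2501, 0.0453]
tool_rot: [-0.006, 1.0, -0.013, -0.01]
ft_force: [-0.1, -0.1, -3.0]
grip_width: 0.0232
```

Run:
```python
from h import *
plan(.627,.250,.022,3.154,n=1); tv(); print(robot.get_obs()['q'])
o=robot.get_obs(); c=shot('wrist','w15.png')
im=cv2.imread('pics/w15.png'); cv2.imwrite('pics/w15z.png',cv2.resize(im[160:350,210:350],None,fx=4,fy=3.15,interpolation=cv2.INTER_CUBIC))
```

```text
t 26.45 pos [0.6283 0.2501 0.0453] yaw -3.1303 tilt 1.86 F [-0.1 -0.1 -3. ] w 0.0232
[{"x": 0.9, "y": 0.5, "z": 23.3, "spin": -0.001}]
tilt: tool z world xy deg [-1.15 -1.46]
[ 0.22325402  0.8188775   1.39093251 -0.02487836  0.95719373 -1.3445182 ]
```

View pics/w15z.png

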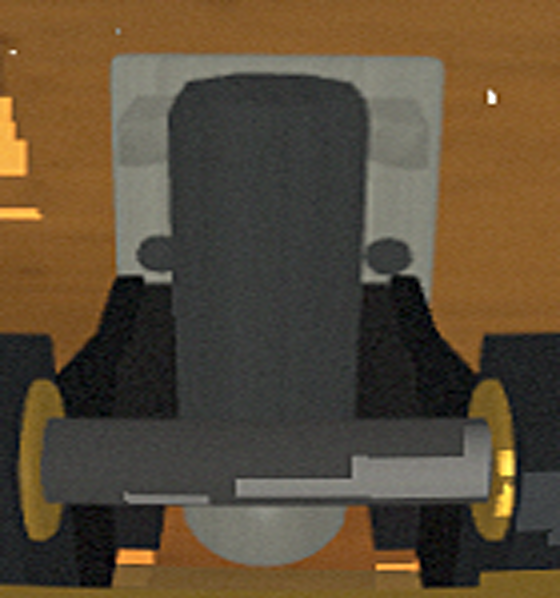

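Run:
```python
from h import *
o=robot.get_obs(); c=cams.camera('wrist')
for px,z in [((279.0,178),.006),((279.0,230),.006),((276.7,214),.053),((277,190),.053)]: print(px,onz(c,px,z,o))
```

```text
(279.0, 178) [0.58570679 0.25050008 0.006     ]
(279.0, 230) [0.62070023 0.25100798 0.006     ]
(276.7, 214) [0.59555333 0.25027424 0.053     ]
(277, 190) [0.58318646 0.25026613 0.053     ]
```

Within a millimetre; shift +0.5 and lower into the V.

Emit:
play_rows(
  commands=[
    {"x":0,"y":1,"z":6,"spin":0},
    {"x":0,"y":1,"z":9,"spin":0},
    {"x":0,"y":1,"z":7,"spin":0},
  ],
)

```text
time: 26.85
position: [0.6295, 0.2527, 0.0247]
tool_rot: [-0.006, 1.0, -0.013, -0.008]
ft_force: [0.6, 0.5, -3.2]
grip_width: 0.0234
```

Run:
```python
from h import *
plan(.627,.2505,.020,3.154,n=1); tv(); print(robot.get_obs()['moment'])
```

```text
t 26.85 pos [0.6295 0.2527 0.0247] yaw -3.1298 tilt 1.67 F [ 0.6  0.5 -3.2] w 0.0234
[{"x": 2.5, "y": -2.1, "z": 4.7, "spin": -0.001}]
tilt: tool z world xy deg [-0.85 -1.44]
[ 0.12508244 -0.18461144 -0.04028626]
```

Emit:
play_rows(
  commands=[
    {"x":2,"y":-2,"z":4,"spin":0},
    {"x":0,"y":0,"z":0,"spin":0},
  ],
)

```text
time: 27.05
position: [0.6281, 0.2503, 0.0201]
tool_rot: [-0.006, 1.0, -0.013, -0.007]
ft_force: [0.9, -0.1, -0.3]
grip_width: 0.0237
```

Run:
```python
from h import *
plan(.627,.2505,.020,3.154,n=1); tv(); print(robot.get_obs()['moment'])
```

```text
t 27.05 pos [0.6281 0.2503 0.0201] yaw -3.129 tilt 1.68 F [ 0.9 -0.1 -0.3] w 0.0237
[{"x": 1.1, "y": 0.2, "z": 0.1, "spin": 0.0}]
tilt: tool z world xy deg [-0.78 -1.49]
[-0.1158625  -0.0989159   0.00553477]
```

Emit:
play_rows(
  commands=[
    {"x":0,"y":0,"z":0,"spin":0},
    {"x":0,"y":0,"z":0,"spin":0},
    {"x":0,"y":0,"z":0,"spin":0},
    {"x":0,"y":0,"z":0,"spin":0},
  ],
  grip=0.6,
)

```text
time: 27.45
position: [0.6284, 0.2504, 0.0211]
tool_rot: [-0.006, 1.0, -0.013, -0.007]
ft_force: [-0.9, 0.2, 0.1]
grip_width: 0.0469
```

Emit:
play_rows(
  commands=[
    {"x":0,"y":0,"z":-48,"spin":0},
    {"x":0,"y":0,"z":-40,"spin":0},
    {"x":0,"y":0,"z":-24,"spin":0},
    {"x":0,"y":0,"z":-12,"spin":0},
    {"x":0,"y":0,"z":-6,"spin":0},
    {"x":0,"y":0,"z":-2,"spin":0},
  ],
)

```text
time: 28.05
position: [0.6281, 0.2536, 0.1532]
tool_rot: [-0.006, 1.0, -0.013, -0.011]
ft_force: [-0.5, -0.2, -0.4]
grip_width: 0.0521
```

Run:
```python
from h import *
plan(.466,-.079,.15,.276+np.pi,v=42); tv(); print(robot.get_obs()['q'])
c=shot('wrist','w16.png')
```

```text
t 28.05 pos [0.6281 0.2536 0.1532] yaw -3.1298 tilt 1.98 F [-0.5 -0.2 -0.4] w 0.0521
[{"x": 18.0, "y": -37.0, "z": 2.0, "spin": -0.029}, {"x": 20.0, "y": -36.0, "z": 2.0, "spin": -0.029}, {"x": 21.0, "y": -36.0, "z": 2.0, "spin": -0.029}, {"x": 22.0, "y": -35.0, "z": 2.0, "spin": -0.029}, {"x": 23.0, "y": -34.0, "z": 2.0, "spin": -0.029}, {"x": 24.0, "y": -34.0, "z": 2.0, "spin": -0.029}, {"x": 25.0, "y": -33.0, "z": 2.0, "spin": -0.029}, {"x": 26.0, "y": -32.0, "z": 2.0, "spin": -0.029}]
[{"x": 26.0, "y": -31.0, "z": 2.0, "spin": -0.029}]
tilt: tool z world xy deg [-1.25 -1.53]
[ 0.22876386  0.68591446  1.32716933 -0.02304271  1.15599916 -1.34457779]
```

View pics/w16.png

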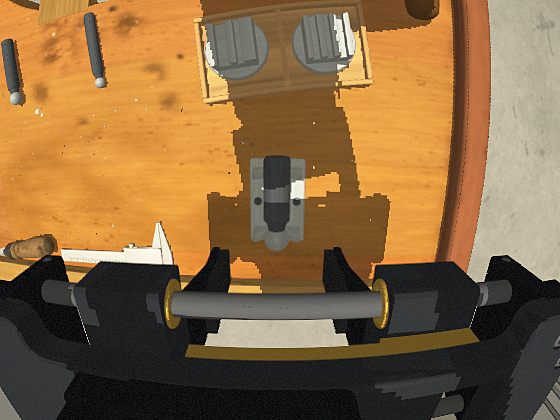

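Emit:
play_rows(
  commands=[
    {"x":18,"y":-37,"z":0,"spin":-0.029},
    {"x":20,"y":-36,"z":0,"spin":-0.029},
    {"x":21,"y":-36,"z":0,"spin":-0.029},
    {"x":22,"y":-35,"z":0,"spin":-0.029},
    {"x":23,"y":-34,"z":0,"spin":-0.029},
    {"x":24,"y":-34,"z":0,"spin":-0.029},
    {"x":25,"y":-33,"z":0,"spin":-0.029},
    {"x":22,"y":-27,"z":0,"spin":-0.029},
  ],
)

```text
time: 28.9
position: [0.4761, -0.0423, 0.1532]
tool_rot: [-0.131, 0.991, -0.009, -0.021]
ft_force: [-0.1, 0.4, -0.5]
grip_width: 0.0521
```

Emit:
play_rows(
  commands=[
    {"x":8,"y":-12,"z":0,"spin":-0.02},
    {"x":0,"y":0,"z":0,"spin":0},
  ],
)

```text
time: 29.1
position: [0.4673, -0.0593, 0.1516]
tool_rot: [-0.139, 0.99, -0.008, -0.024]
ft_force: [0.2, 0.2, 0.3]
grip_width: 0.0524
```

Run:
```python
from h import *
plan(.466,-.079,.045,.276+np.pi,v=42); tv(); print(robot.get_obs()['q'])
o=robot.get_obs();c=shot('wrist','w17.png')
import pickle; pickle.dump((c,o),open('w17.pkl','wb'))
```

```text
t 29.1 pos [ 0.4673 -0.0593  0.1516] yaw -2.8637 tilt 2.92 F [0.2 0.2 0.3] w 0.0524
[{"x": 0.0, "y": -6.0, "z": 36.0, "spin": 0.001}, {"x": 0.0, "y": -6.0, "z": 36.0, "spin": 0.001}, {"x": 0.0, "y": -6.0, "z": 36.0, "spin": 0.001}]
tilt: tool z world xy deg [-2.62 -1.28]
[-0.33984712  0.45101714  1.85221989 -0.0474077   0.87453368 -2.1576502 ]
```

View pics/w17.png

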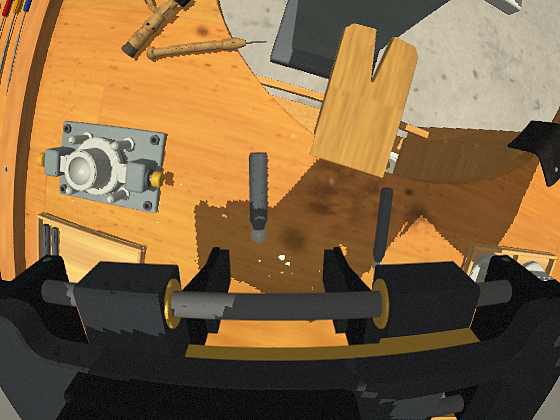

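Emit:
play_rows(
  commands=[
    {"x":0,"y":-6,"z":45,"spin":0.001},
    {"x":0,"y":-6,"z":32,"spin":0.001},
    {"x":0,"y":-5,"z":18,"spin":0},
    {"x":0,"y":0,"z":9,"spin":0},
    {"x":0,"y":0,"z":4,"spin":0},
    {"x":0,"y":0,"z":2,"spin":0},
  ],
)

```text
time: 29.75
position: [0.4709, -0.0728, 0.037]
tool_rot: [-0.139, 0.99, -0.008, -0.023]
ft_force: [-0.2, -0.0, -0.2]
grip_width: 0.0523
```

Run:
```python
from h import *
import pickle; c,o=pickle.load(open('w17.pkl','rb'))
for n,b,t,r in [('med',(259,237),(258,154),.0085),('small',(378,265),(387,189),.006)]:
    B=onz(c,b,r,o);T=onz(c,t,r,o); L=np.linalg.norm(B-T); u=(B-T)/L
    print(n,'ball',B.round(4),'len',(L+r).round(4),'mid',((T+B+u*r)/2).round(4),'yaw',np.arctan2(u[1],u[0]).round(4))
plan(.4665,-.079,.004,.276+np.pi,n=1); tv()
```

```text
med ball [ 0.5029 -0.0674  0.0085] len 0.0916 mid [ 0.4671 -0.0777  0.0085] yaw 0.2786
small ball [0.5002 0.0642 0.006 ] len 0.0892 mid [0.4628 0.0545 0.006 ] yaw 0.2529
t 29.75 pos [ 0.4709 -0.0728  0.037 ] yaw -2.8625 tilt 2.73 F [-0.2 -0.  -0.2] w 0.0523
[{"x": 4.4, "y": -4.4, "z": 33.2, "spin": 0.003}]
tilt: tool z world xy deg [-2.44 -1.22]
```

Emit:
play_rows(
  commands=[
    {"x":3,"y":-3,"z":16,"spin":0.003},
    {"x":2,"y":-2,"z":10,"spin":0},
    {"x":0,"y":0,"z":4,"spin":0},
    {"x":0,"y":0,"z":0,"spin":0},
  ],
)

```text
time: 30.15
position: [0.4685, -0.0787, 0.0084]
tool_rot: [-0.139, 0.99, -0.009, -0.02]
ft_force: [0.4, 0.2, -0.0]
grip_width: 0.0521
```

Run:
```python
from h import *
plan(.4667,-.0785,.003,.276+np.pi,n=1); tv()
```

```text
t 30.15 pos [ 0.4685 -0.0787  0.0084] yaw -2.8633 tilt 2.51 F [ 0.4  0.2 -0. ] w 0.0521
[{"x": 1.5, "y": 0.8, "z": 5.5, "spin": 0.002}]
tilt: tool z world xy deg [-2.13 -1.33]
```

Emit:
play_rows(
  commands=[
    {"x":2,"y":1,"z":7,"spin":0.002},
    {"x":0,"y":0,"z":0,"spin":0},
  ],
)

```text
time: 30.35
position: [0.4672, -0.0787, 0.0021]
tool_rot: [-0.138, 0.99, -0.01, -0.019]
ft_force: [0.3, 0.3, -0.1]
grip_width: 0.0527
```

Emit:
play_rows(
  commands=[
    {"x":0,"y":0,"z":0,"spin":0},
    {"x":0,"y":0,"z":0,"spin":0},
    {"x":0,"y":0,"z":0,"spin":0},
    {"x":0,"y":0,"z":0,"spin":0},
    {"x":0,"y":0,"z":0,"spin":0},
    {"x":0,"y":0,"z":0,"spin":0},
  ],
  grip=0,
  newtons=30,
)

```text
time: 30.95
position: [0.4673, -0.0787, 0.0028]
tool_rot: [-0.138, 0.99, -0.01, -0.018]
ft_force: [0.2, -1.1, -0.8]
grip_width: 0.0166
```

Run:
```python
from h import *
plan(.4667,-.0785,.003,.276+np.pi,n=1); tv()
```

```text
t 30.95 pos [ 0.4673 -0.0787  0.0028] yaw -2.8653 tilt 2.39 F [ 0.2 -1.1 -0.8] w 0.0166
[{"x": 0.6, "y": 0.4, "z": -0.2, "spin": 0.0}]
tilt: tool z world xy deg [-1.92 -1.42]
```

Emit:
play_rows(
  commands=[
    {"x":0,"y":0,"z":-45,"spin":0},
    {"x":0,"y":0,"z":-45,"spin":0},
    {"x":0,"y":0,"z":-25,"spin":0},
  ],
)

```text
time: 31.25
position: [0.4669, -0.0744, 0.1132]
tool_rot: [-0.138, 0.99, -0.005, -0.027]
ft_force: [1.3, 0.3, -1.4]
grip_width: 0.0167
```

Run:
```python
from h import *
plan(.609,-.259,.13,.018+np.pi,v=38); tv()
```

```text
t 31.25 pos [ 0.4669 -0.0744  0.1132] yaw -2.8655 tilt 3.17 F [ 1.3  0.3 -1.4] w 0.0167
[{"x": -12.0, "y": -31.0, "z": -3.0, "spin": 0.037}, {"x": -13.0, "y": -30.0, "z": -3.0, "spin": 0.037}, {"x": -14.0, "y": -30.0, "z": -3.0, "spin": 0.037}, {"x": -16.0, "y": -29.0, "z": -3.0, "spin": 0.037}, {"x": -17.0, "y": -29.0, "z": -3.0, "spin": 0.037}, {"x": -18.0, "y": -28.0, "z": -3.0, "spin": 0.037}, {"x": -19.0, "y": -27.0, "z": -3.0, "spin": 0.037}]
tilt: tool z world xy deg [-3.01 -0.97]
```

Emit:
play_rows(
  commands=[
    {"x":-12,"y":-31,"z":-1,"spin":0.037},
    {"x":-13,"y":-30,"z":-1,"spin":0.037},
    {"x":-14,"y":-30,"z":-1,"spin":0.037},
    {"x":-16,"y":-29,"z":-1,"spin":0.037},
    {"x":-17,"y":-29,"z":-1,"spin":0.037},
    {"x":-18,"y":-28,"z":-1,"spin":0.037},
    {"x":-12,"y":-17,"z":-1,"spin":0.027},
    {"x":-4,"y":-6,"z":0,"spin":0.01},
  ],
)

```text
time: 32.05
position: [0.6062, -0.2583, 0.1177]
tool_rot: [-0.005, 1.0, -0.007, -0.027]
ft_force: [-0.9, 0.1, -0.9]
grip_width: 0.0162
```

Emit:
play_rows(
  commands=[
    {"x":0,"y":0,"z":0,"spin":0},
  ],
)

```text
time: 32.15
position: [0.6059, -0.2586, 0.117]
tool_rot: [-0.004, 1.0, -0.007, -0.027]
ft_force: [-0.5, 0.0, 0.0]
grip_width: 0.0162
```

Run:
```python
from h import *
plan(.609,-.259,.06,.018+np.pi,v=38); tv()
o=robot.get_obs();c=shot('wrist','w18.png')
import pickle; pickle.dump((c,o),open('w18.pkl','wb'))
```

```text
t 32.15 pos [ 0.6059 -0.2586  0.117 ] yaw -3.1336 tilt 3.25 F [-0.5  0.   0. ] w 0.0162
[{"x": -3.0, "y": 0.0, "z": 28.0, "spin": -0.005}, {"x": -3.0, "y": 0.0, "z": 28.0, "spin": -0.005}]
tilt: tool z world xy deg [-3.14 -0.83]
```

View pics/w18.png

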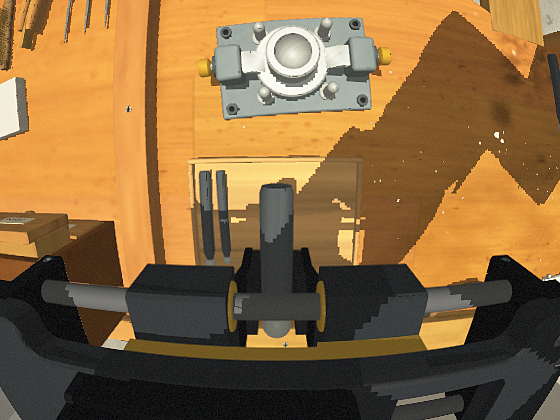

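Run:
```python
from h import *
import pickle; c,o=pickle.load(open('w18.pkl','rb'))
im=cv2.imread('pics/w18.png'); cv2.imwrite('pics/w18z.png',cv2.resize(im[150:350,180:380],None,fx=3.5,fy=3,interpolation=cv2.INTER_CUBIC))
A=onz(c,(190,158),.013,o);B=onz(c,(363,158.5),.013,o); L=np.linalg.norm(A-B);print(A,B,L,'yaw',np.arctan2(*(B-A)[[1,0]])-np.pi/2)
a=.018; M=(A+B)/2; print('ctr',M[:2]+.056*np.array([np.cos(a),np.sin(a)]))
```

```text
[ 0.5541978  -0.33359397  0.013     ] [ 0.55309884 -0.1861489   0.013     ] 0.14744916530202015 yaw 0.007453272188369775
ctr [ 0.60963925 -0.25886349]
```

View pics/w18z.png

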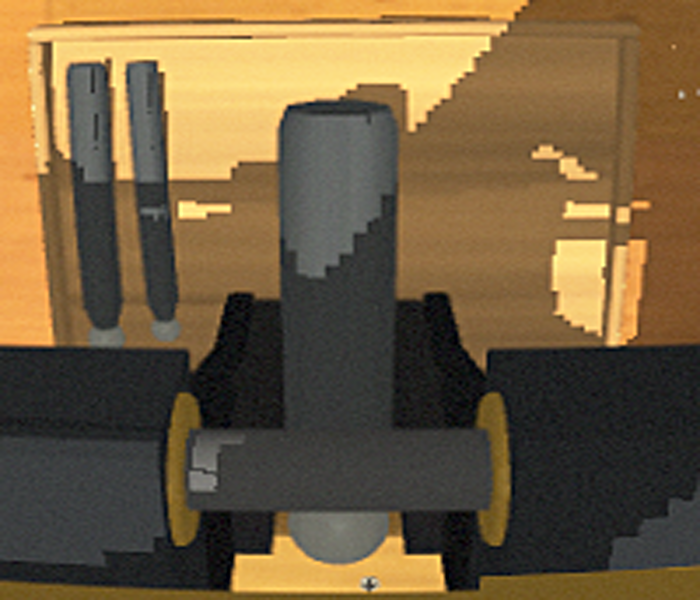

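Run:
```python
from h import *
import pickle; c,o=pickle.load(open('w18.pkl','rb'))
m=R.from_quat(o['tool_rot']).as_matrix(); t=o['position']
# tail end top edge at zoom (338,103)->
p=(338/3.5+180,103/3+150)
q=onz(c,p,t[2]+.0057+.0085,o); print((m.T@(q-t)).round(4))
p=(338/3.5+180,563/3+150)
q=onz(c,p,t[2]+.0057,o); print((m.T@(q-t)).round(4))
```

```text
[ 0.0494  0.0008 -0.0115]
[-0.0446  0.0009 -0.0082]
```

Emit:
play_rows(
  commands=[
    {"x":-2,"y":0,"z":30,"spin":0},
    {"x":-2,"y":0,"z":22,"spin":0},
    {"x":-2,"y":0,"z":12,"spin":0},
    {"x":0,"y":0,"z":6,"spin":0},
    {"x":0,"y":0,"z":2,"spin":0},
    {"x":0,"y":0,"z":0,"spin":0},
  ],
)

```text
time: 32.8
position: [0.6034, -0.2521, 0.0436]
tool_rot: [-0.007, 1.0, -0.005, -0.03]
ft_force: [-0.8, -0.6, -0.5]
grip_width: 0.0167
```

Run:
```python
from h import *
plan(.609,-.258,.0255,.014+np.pi,n=1); tv()
```

```text
t 32.8 pos [ 0.6034 -0.2521  0.0436] yaw -3.1275 tilt 3.53 F [-0.8 -0.6 -0.5] w 0.0167
[{"x": -6.6, "y": -5.8, "z": 17.8, "spin": 0.0}]
tilt: tool z world xy deg [-3.48 -0.57]
```

Emit:
play_rows(
  commands=[
    {"x":-4,"y":-3,"z":7,"spin":0},
    {"x":-4,"y":-3,"z":7,"spin":0},
    {"x":0,"y":0,"z":4,"spin":0},
    {"x":0,"y":0,"z":0,"spin":0},
  ],
)

```text
time: 33.2
position: [0.6127, -0.2597, 0.0262]
tool_rot: [-0.007, 1.0, -0.006, -0.028]
ft_force: [-0.5, 0.5, -0.8]
grip_width: 0.0165
```

Run:
```python
from h import *
plan(.611,-.258,.009,.014+np.pi,n=1); tv()
o=robot.get_obs();c=shot('wrist','w19.png')
```

```text
t 33.2 pos [ 0.6127 -0.2597  0.0262] yaw -3.1274 tilt 3.32 F [-0.5  0.5 -0.8] w 0.0165
[{"x": 0.7, "y": 1.9, "z": 17.3, "spin": 0.0}]
tilt: tool z world xy deg [-3.23 -0.72]
```

View pics/w19.png

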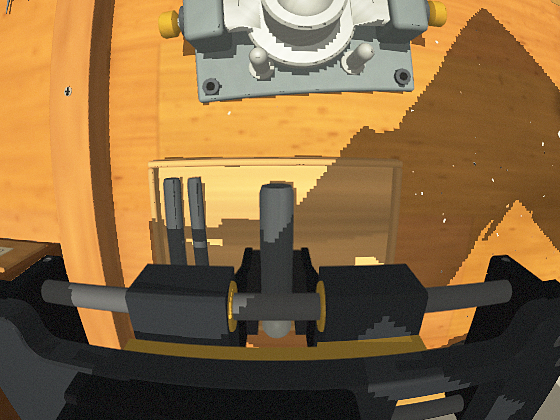

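Emit:
play_rows(
  commands=[
    {"x":1,"y":1,"z":9,"spin":0},
    {"x":0,"y":1,"z":7,"spin":0},
    {"x":0,"y":0,"z":2,"spin":0},
    {"x":0,"y":0,"z":0,"spin":0},
  ],
)

```text
time: 33.65
position: [0.6105, -0.2579, 0.007]
tool_rot: [-0.007, 1.0, -0.006, -0.028]
ft_force: [-0.7, 0.0, -1.3]
grip_width: 0.0164
```

Run:
```python
from h import *
plan(.611,-.258,.008,.014+np.pi,n=1); tv()
```

```text
t 33.65 pos [ 0.6105 -0.2579  0.007 ] yaw -3.1276 tilt 3.3 F [-0.7  0.  -1.3] w 0.0164
[{"x": -0.4, "y": -0.1, "z": -1.0, "spin": -0.0}]
tilt: tool z world xy deg [-3.22 -0.74]
```

Emit:
play_rows(
  commands=[
    {"x":0,"y":0,"z":0,"spin":0},
    {"x":0,"y":0,"z":0,"spin":0},
    {"x":0,"y":0,"z":0,"spin":0},
  ],
  grip=0.3,
)

```text
time: 33.95
position: [0.6111, -0.2582, 0.0077]
tool_rot: [-0.007, 1.0, -0.007, -0.028]
ft_force: [0.4, 0.5, -0.5]
grip_width: 0.0249
```

Emit:
play_rows(
  commands=[
    {"x":0,"y":0,"z":-20,"spin":0},
    {"x":0,"y":0,"z":-40,"spin":0},
    {"x":0,"y":0,"z":-40,"spin":0},
    {"x":0,"y":0,"z":-25,"spin":0},
    {"x":0,"y":0,"z":-10,"spin":0},
  ],
)

```text
time: 34.45
position: [0.618, -0.2561, 0.1461]
tool_rot: [-0.007, 1.0, -0.006, -0.029]
ft_force: [1.0, -0.7, 0.7]
grip_width: 0.0263
```

Run:
```python
from h import *
plan(.4635,.0535,.15,.235+np.pi,v=42); tv(); print(robot.get_obs()['q'])
c=shot('wrist','w20.png')
```

```text
t 34.45 pos [ 0.618  -0.2561  0.1461] yaw -3.1277 tilt 3.39 F [ 1.  -0.7  0.7] w 0.0263
[{"x": 17.0, "y": 35.0, "z": 0.0, "spin": -0.025}, {"x": 16.0, "y": 35.0, "z": 0.0, "spin": -0.025}, {"x": 15.0, "y": 35.0, "z": 0.0, "spin": -0.025}, {"x": 14.0, "y": 36.0, "z": 0.0, "spin": -0.025}, {"x": 13.0, "y": 36.0, "z": 0.0, "spin": -0.025}, {"x": 12.0, "y": 36.0, "z": 0.0, "spin": -0.025}, {"x": 11.0, "y": 37.0, "z": 0.0, "spin": -0.025}, {"x": 11.0, "y": 37.0, "z": 0.0, "spin": -0.025}]
[{"x": 10.0, "y": 37.0, "z": 0.0, "spin": -0.025}]
tilt: tool z world xy deg [-3.32 -0.68]
[-0.541106    0.69105758  1.34029132 -0.04371787  1.15420197 -2.1075291 ]
```

View pics/w20.png

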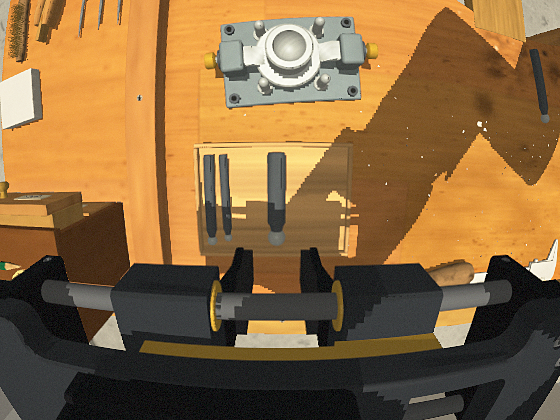

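Emit:
play_rows(
  commands=[
    {"x":5,"y":10,"z":0,"spin":-0.015},
    {"x":9,"y":20,"z":0,"spin":-0.025},
    {"x":13,"y":30,"z":0,"spin":-0.03},
    {"x":15,"y":38,"z":0,"spin":-0.03},
    {"x":17,"y":45,"z":0,"spin":-0.03},
    {"x":17,"y":46,"z":0,"spin":-0.03},
    {"x":16,"y":46,"z":0,"spin":-0.03},
    {"x":16,"y":46,"z":0,"spin":-0.03},
  ],
  grip=0.5,
)

```text
time: 35.3
position: [0.4661, 0.0127, 0.1416]
tool_rot: [-0.119, 0.992, 0.001, -0.036]
ft_force: [1.4, 0.1, 0.0]
grip_width: 0.0433
```

Run:
```python
from h import *
plan(.4635,.0535,.15,.235+np.pi,v=42); tv(); print(robot.get_obs()['q'])
```

```text
t 35.3 pos [0.4661 0.0127 0.1416] yaw -2.903 tilt 4.17 F [1.4 0.1 0. ] w 0.0433
[{"x": -6.5, "y": 40.4, "z": -8.5, "spin": 0.004}]
tilt: tool z world xy deg [-4.15 -0.35]
[-0.19942185  0.47356109  1.85101872 -0.02634967  0.88706485 -1.9910299 ]
```

Emit:
play_rows(
  commands=[
    {"x":-4,"y":38,"z":0,"spin":0.004},
    {"x":0,"y":0,"z":0,"spin":0},
  ],
)

```text
time: 35.5
position: [0.4502, 0.0572, 0.139]
tool_rot: [-0.12, 0.992, 0.004, -0.044]
ft_force: [-0.2, 0.0, 0.3]
grip_width: 0.0437
```

Run:
```python
from h import *
plan(.4635,.0535,.05,.235+np.pi,v=42); tv(); print(robot.get_obs()['q'])
o=robot.get_obs();c=shot('wrist','w21.png')
import pickle; pickle.dump((c,o),open('w21.pkl','wb'))
```

```text
t 35.5 pos [0.4502 0.0572 0.139 ] yaw -2.9005 tilt 5.0 F [-0.2  0.   0.3] w 0.0437
[{"x": -7.0, "y": -3.0, "z": 29.0, "spin": 0.002}, {"x": -7.0, "y": -3.0, "z": 29.0, "spin": 0.002}, {"x": -7.0, "y": -3.0, "z": 29.0, "spin": 0.002}]
tilt: tool z world xy deg [-4.99 -0.2 ]
[-0.11155092  0.47034137  1.87293859 -0.01698564  0.88473017 -1.91131773]
```

View pics/w21.png

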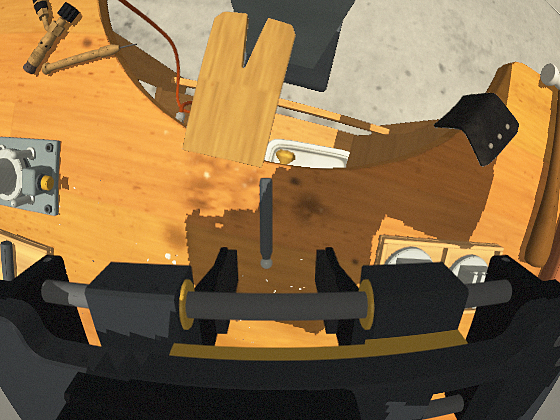

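Emit:
play_rows(
  commands=[
    {"x":-3,"y":0,"z":-2,"spin":0},
    {"x":-3,"y":0,"z":-5,"spin":0},
    {"x":-3,"y":0,"z":-10,"spin":0},
    {"x":-3,"y":0,"z":-17,"spin":0},
    {"x":-3,"y":0,"z":-26,"spin":0},
    {"x":-3,"y":0,"z":-36,"spin":0},
    {"x":-3,"y":0,"z":-44,"spin":0},
    {"x":0,"y":0,"z":0,"spin":0},
  ],
)

```text
time: 36.35
position: [0.4892, 0.053, 0.2798]
tool_rot: [-0.114, 0.992, 0.003, -0.045]
ft_force: [0.1, -0.3, 0.9]
grip_width: 0.0432
```

Emit:
play_rows(
  commands=[
    {"x":0,"y":0,"z":50,"spin":0},
    {"x":0,"y":0,"z":40,"spin":0},
    {"x":0,"y":0,"z":28,"spin":0},
    {"x":0,"y":0,"z":18,"spin":0},
    {"x":0,"y":0,"z":11,"spin":0},
    {"x":0,"y":0,"z":6,"spin":0},
    {"x":0,"y":0,"z":3,"spin":0},
    {"x":0,"y":0,"z":1,"spin":0},
  ],
)

```text
time: 37.15
position: [0.4833, 0.0429, 0.1191]
tool_rot: [-0.106, 0.994, 0.002, -0.039]
ft_force: [0.4, -0.1, 0.7]
grip_width: 0.0431
```

Run:
```python
from h import *
plan(.4635,.0535,.05,.235+np.pi,v=42); tv(); print(robot.get_obs()['q'])
```

```text
t 37.15 pos [0.4833 0.0429 0.1191] yaw -2.9277 tilt 4.52 F [ 0.4 -0.1  0.7] w 0.0431
[{"x": 6.0, "y": 7.0, "z": 35.0, "spin": -0.011}, {"x": 6.0, "y": 7.0, "z": 35.0, "spin": -0.011}]
tilt: tool z world xy deg [-4.51 -0.3 ]
[-0.13224201  0.53374056  1.81793188 -0.0203478   0.8674384  -1.90273458]
```

Run:
```python
from h import *
import pickle; c,o=pickle.load(open('w21.pkl','rb'))
for n,b,t,r in [('small',(266.5,264),(266,179),.006)]:
    B=onz(c,b,r,o);T=onz(c,t,r,o); L=np.linalg.norm(B-T); u=(B-T)/L
    print(n,'ball',B.round(4),'len',(L+r).round(4),'mid',((T+B+u*r)/2).round(4),'yaw',np.arctan2(u[1],u[0]).round(4))
```

```text
small ball [0.5017 0.0633 0.006 ] len 0.0906 mid [0.4635 0.054  0.006 ] yaw 0.2384
```

Emit:
play_rows(
  commands=[
    {"x":5,"y":5,"z":35,"spin":-0.006},
    {"x":5,"y":5,"z":25,"spin":-0.006},
    {"x":3,"y":4,"z":14,"spin":0},
    {"x":0,"y":0,"z":7,"spin":0},
    {"x":0,"y":0,"z":3,"spin":0},
    {"x":0,"y":0,"z":0,"spin":0},
  ],
)

```text
time: 37.75
position: [0.4686, 0.0515, 0.0377]
tool_rot: [-0.112, 0.993, -0.0, -0.032]
ft_force: [-0.3, -0.4, 0.7]
grip_width: 0.0434
```

Run:
```python
from h import *
plan(.4635,.0535,.004,.235+np.pi,n=1); tv(); print(robot.get_obs()['q'])
```

```text
t 37.75 pos [0.4686 0.0515 0.0377] yaw -2.917 tilt 3.63 F [-0.3 -0.4  0.7] w 0.0434
[{"x": 2.4, "y": 2.8, "z": 34.0, "spin": -0.01}]
tilt: tool z world xy deg [-3.6  -0.42]
[-0.11843934  0.67085984  1.90804514 -0.02511412  0.62439124 -1.89280272]
```

Tilt improving. Finish the descent.

Emit:
play_rows(
  commands=[
    {"x":1,"y":1,"z":18,"spin":-0.006},
    {"x":1,"y":1,"z":10,"spin":-0.004},
    {"x":0,"y":0,"z":4,"spin":0},
    {"x":0,"y":0,"z":0,"spin":0},
  ],
)

```text
time: 38.15
position: [0.4688, 0.0519, 0.0078]
tool_rot: [-0.117, 0.993, -0.001, -0.027]
ft_force: [0.9, -0.3, 0.3]
grip_width: 0.0436
```

Run:
```python
from h import *
plan(.4635,.0535,.0025,.235+np.pi,n=1); tv(); print(robot.get_obs()['q'])
```

```text
t 38.15 pos [0.4688 0.0519 0.0078] yaw -2.907 tilt 3.09 F [ 0.9 -0.3  0.3] w 0.0436
[{"x": 4.5, "y": 2.7, "z": 5.5, "spin": -0.0}]
tilt: tool z world xy deg [-3.05 -0.49]
[-0.11741704  0.73039706  1.92266047 -0.02856499  0.54061575 -1.89777187]
```

Emit:
play_rows(
  commands=[
    {"x":5,"y":2.5,"z":7,"spin":0},
    {"x":0,"y":0,"z":0,"spin":0},
  ],
)

```text
time: 38.35
position: [0.4634, 0.0531, 0.0014]
tool_rot: [-0.117, 0.993, -0.001, -0.026]
ft_force: [-0.4, -0.5, 0.3]
grip_width: 0.0436
```

Emit:
play_rows(
  commands=[
    {"x":0,"y":0,"z":0,"spin":0},
    {"x":0,"y":0,"z":0,"spin":0},
    {"x":0,"y":0,"z":0,"spin":0},
    {"x":0,"y":0,"z":0,"spin":0},
    {"x":0,"y":0,"z":0,"spin":0},
    {"x":0,"y":0,"z":0,"spin":0},
  ],
  grip=0,
  newtons=25,
)

```text
time: 38.95
position: [0.4641, 0.0531, 0.0021]
tool_rot: [-0.117, 0.993, -0.002, -0.025]
ft_force: [-0.5, -0.0, -0.2]
grip_width: 0.0115
```

Run:
```python
from h import *
plan(.4635,.0535,.0025,.235+np.pi,n=1); tv(); print(robot.get_obs()['q'])
```

```text
t 38.95 pos [0.4641 0.0531 0.0021] yaw -2.9072 tilt 2.89 F [-0.5 -0.  -0.2] w 0.0115
[{"x": 0.5, "y": 0.6, "z": -0.4, "spin": -0.001}]
tilt: tool z world xy deg [-2.85 -0.51]
[-0.11623746  0.7397102   1.93808586 -0.02995009  0.51230377 -1.89491648]
```

Emit:
play_rows(
  commands=[
    {"x":0,"y":0,"z":-10,"spin":0},
    {"x":0,"y":0,"z":-22,"spin":0},
    {"x":0,"y":0,"z":-35,"spin":0},
    {"x":0,"y":0,"z":-35,"spin":0},
    {"x":0,"y":0,"z":0,"spin":0},
  ],
)

```text
time: 39.45
position: [0.4686, 0.0541, 0.1083]
tool_rot: [-0.117, 0.993, -0.001, -0.027]
ft_force: [1.6, -0.2, -0.5]
grip_width: 0.0114
```

Run:
```python
from h import *
plan(.609,-.220,.12,.014+np.pi,v=40); tv(); print(robot.get_obs()['q'])
```

```text
t 39.45 pos [0.4686 0.0541 0.1083] yaw -2.9073 tilt 3.07 F [ 1.6 -0.2 -0.5] w 0.0114
[{"x": -9.0, "y": -37.0, "z": -2.0, "spin": 0.028}, {"x": -10.0, "y": -37.0, "z": -2.0, "spin": 0.028}, {"x": -11.0, "y": -37.0, "z": -2.0, "spin": 0.028}, {"x": -12.0, "y": -37.0, "z": -2.0, "spin": 0.028}, {"x": -13.0, "y": -36.0, "z": -2.0, "spin": 0.028}, {"x": -14.0, "y": -36.0, "z": -2.0, "spin": 0.028}, {"x": -15.0, "y": -35.0, "z": -2.0, "spin": 0.028}, {"x": -16.0, "y": -35.0, "z": -2.0, "spin": 0.028}]
tilt: tool z world xy deg [-3.03 -0.48]
[-0.1131281   0.53207707  1.87737703 -0.02036131  0.78385402 -1.90334742]
```

Emit:
play_rows(
  commands=[
    {"x":-9,"y":-37,"z":-1,"spin":0.028},
    {"x":-10,"y":-37,"z":-1,"spin":0.028},
    {"x":-11,"y":-37,"z":-1,"spin":0.028},
    {"x":-12,"y":-37,"z":-1,"spin":0.028},
    {"x":-13,"y":-36,"z":-1,"spin":0.028},
    {"x":-14,"y":-36,"z":-1,"spin":0.028},
    {"x":-15,"y":-32,"z":-1,"spin":0.028},
    {"x":-10,"y":-18,"z":0,"spin":0.02},
  ],
)

```text
time: 40.25
position: [0.5982, -0.2053, 0.1088]
tool_rot: [-0.008, 1.0, -0.002, -0.03]
ft_force: [-0.7, -0.7, -0.7]
grip_width: 0.0112
```

Emit:
play_rows(
  commands=[
    {"x":-2,"y":-4,"z":0,"spin":0},
    {"x":0,"y":0,"z":0,"spin":0},
  ],
)

```text
time: 40.45
position: [0.6002, -0.2117, 0.1071]
tool_rot: [-0.006, 1.0, -0.002, -0.031]
ft_force: [-0.5, 0.8, -1.5]
grip_width: 0.0116
```

Run:
```python
from h import *
plan(.609,-.220,.045,.014+np.pi,v=40); tv()
o=robot.get_obs();c=shot('wrist','w22.png')
import pickle; pickle.dump((c,o),open('w22.pkl','wb'))
```

```text
t 40.45 pos [ 0.6002 -0.2117  0.1071] yaw -3.1295 tilt 3.51 F [-0.5  0.8 -1.5] w 0.0116
[{"x": -6.0, "y": -4.0, "z": 31.0, "spin": -0.001}, {"x": -6.0, "y": -4.0, "z": 31.0, "spin": -0.001}]
tilt: tool z world xy deg [-3.5  -0.25]
```

View pics/w22.png

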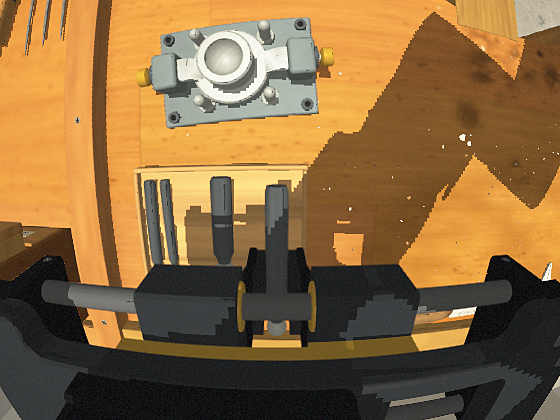

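Run:
```python
from h import *
import pickle; c,o=pickle.load(open('w22.pkl','rb'))
m=R.from_quat(o['tool_rot']).as_matrix(); t=o['position']
for p,dz in [((277,186),.0099),((277,336),.0039)]:
    print((m.T@(onz(c,p,t[2]+dz,o)-t)).round(4))
A=onz(c,(135,168),.013,o);B=onz(c,(307,166),.013,o);print(A,B,np.linalg.norm(A-B),np.arctan2(*(B-A)[[1,0]])-np.pi/2)
T=onz(c,(222,178),.0125,o);print('med tail',T)
```

```text
[ 0.0476  0.001  -0.007 ]
[-0.0446  0.0011 -0.0066]
[ 0.55473498 -0.33358155  0.013     ] [ 0.55346001 -0.18706029  0.013     ] 0.14652680178921337 0.008701362057023765
med tail [ 0.56408835 -0.25628136  0.0125    ]
```

Emit:
play_rows(
  commands=[
    {"x":-5,"y":-4,"z":30,"spin":0},
    {"x":-5,"y":-3,"z":22,"spin":0},
    {"x":-2,"y":0,"z":10,"spin":0},
    {"x":0,"y":0,"z":4,"spin":0},
    {"x":0,"y":0,"z":0,"spin":0},
  ],
)

```text
time: 41.0
position: [0.6044, -0.2105, 0.0395]
tool_rot: [-0.01, 0.999, 0.0, -0.033]
ft_force: [1.1, -0.6, -1.2]
grip_width: 0.0118
```

Run:
```python
from h import *
plan(.610,-.220,.025,.014+np.pi,n=1); tv()
```

```text
t 41.0 pos [ 0.6044 -0.2105  0.0395] yaw -3.122 tilt 3.82 F [ 1.1 -0.6 -1.2] w 0.0118
[{"x": -6.3, "y": -9.6, "z": 14.1, "spin": 0.006}]
tilt: tool z world xy deg [-3.82 -0.03]
```

Emit:
play_rows(
  commands=[
    {"x":-4,"y":-5,"z":6,"spin":0.003},
    {"x":-3,"y":-5,"z":8,"spin":0.003},
    {"x":0,"y":0,"z":0,"spin":0},
  ],
)

```text
time: 41.3
position: [0.6121, -0.2207, 0.0264]
tool_rot: [-0.007, 0.999, -0.001, -0.032]
ft_force: [0.2, -0.9, 0.0]
grip_width: 0.011
```

Run:
```python
from h import *
plan(.611,-.220,.0075,.012+np.pi,n=1); tv()
o=robot.get_obs();c=shot('wrist','w23.png')
```

```text
t 41.3 pos [ 0.6121 -0.2207  0.0264] yaw -3.1271 tilt 3.66 F [ 0.2 -0.9  0. ] w 0.011
[{"x": -0.1, "y": 0.7, "z": 18.9, "spin": 0.003}]
tilt: tool z world xy deg [-3.65 -0.13]
```

View pics/w23.png

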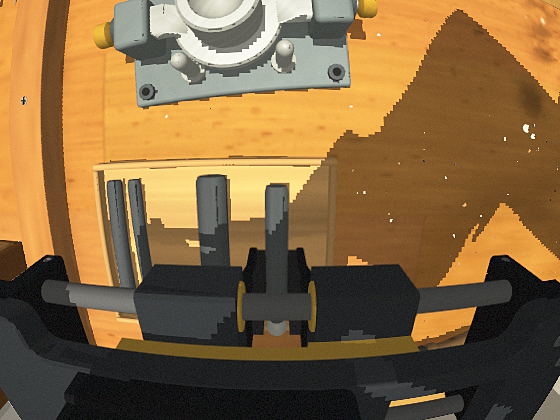

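Emit:
play_rows(
  commands=[
    {"x":0,"y":2,"z":9,"spin":0},
    {"x":0,"y":2,"z":8,"spin":0},
    {"x":0,"y":0,"z":2,"spin":0},
    {"x":0,"y":0,"z":0,"spin":0},
  ],
)

```text
time: 41.75
position: [0.611, -0.2165, 0.0067]
tool_rot: [-0.007, 0.999, -0.001, -0.031]
ft_force: [0.1, 0.7, -0.5]
grip_width: 0.0111
```

Run:
```python
from h import *
plan(.611,-.2175,.0065,.012+np.pi,n=1); tv()
```

```text
t 41.75 pos [ 0.611  -0.2165  0.0067] yaw -3.1277 tilt 3.61 F [ 0.1  0.7 -0.5] w 0.0111
[{"x": -0.0, "y": -1.0, "z": 0.2, "spin": 0.002}]
tilt: tool z world xy deg [-3.6  -0.14]
```

Emit:
play_rows(
  commands=[
    {"x":0,"y":0,"z":0,"spin":0},
    {"x":0,"y":0,"z":0,"spin":0},
    {"x":0,"y":0,"z":0,"spin":0},
  ],
  grip=0.21,
)

```text
time: 42.05
position: [0.6113, -0.2166, 0.0071]
tool_rot: [-0.007, 0.999, -0.001, -0.031]
ft_force: [-0.8, 0.5, 0.4]
grip_width: 0.0177
```

Emit:
play_rows(
  commands=[
    {"x":0,"y":0,"z":-20,"spin":0},
    {"x":0,"y":0,"z":-40,"spin":0},
    {"x":0,"y":0,"z":-40,"spin":0},
    {"x":0,"y":0,"z":-40,"spin":0},
    {"x":0,"y":0,"z":-20,"spin":0},
  ],
)

```text
time: 42.55
position: [0.6193, -0.2153, 0.1688]
tool_rot: [-0.007, 0.999, 0.001, -0.035]
ft_force: [1.7, -0.3, -0.3]
grip_width: 0.0181
```

Run:
```python
from h import *
plan(.5,-.35,.2); tv()
c=shot('wrist','w24.png'); s=shot('scene','s24.png')
im=cv2.imread('pics/s24.png'); cv2.imwrite('pics/s24z.png',cv2.resize(im[160:340,100:460],None,fx=2.2,fy=2.2,interpolation=cv2.INTER_CUBIC))
```

```text
t 42.55 pos [ 0.6193 -0.2153  0.1688] yaw -3.1277 tilt 4.03 F [ 1.7 -0.3 -0.3] w 0.0181
[{"x": 31.0, "y": -33.0, "z": -6.0, "spin": -0.0}, {"x": 31.0, "y": -33.0, "z": -6.0, "spin": -0.0}, {"x": 31.0, "y": -33.0, "z": -6.0, "spin": -0.0}, {"x": 31.0, "y": -33.0, "z": -6.0, "spin": -0.0}]
tilt: tool z world xy deg [-4.02  0.09]
```

View pics/w24.png

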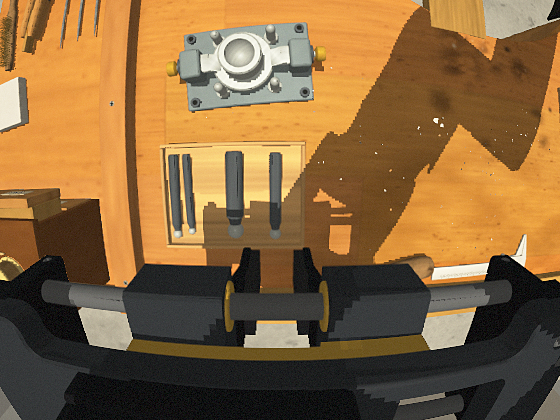

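View pics/s24z.png

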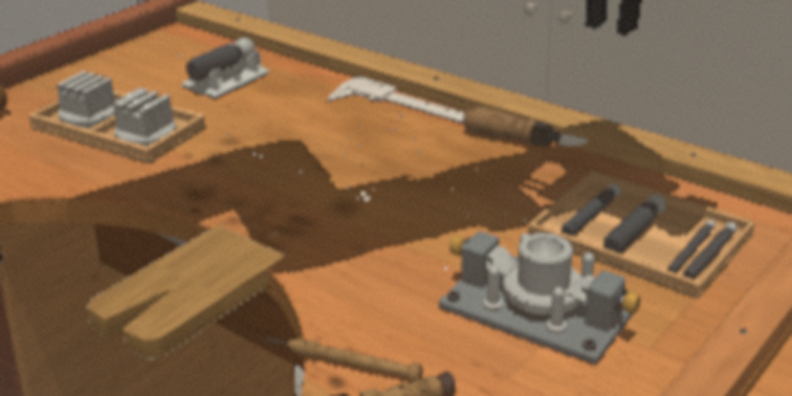

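Emit:
play_rows(
  commands=[
    {"x":0,"y":0,"z":-10,"spin":0},
    {"x":0,"y":0,"z":0,"spin":0},
    {"x":0,"y":0,"z":0,"spin":0},
    {"x":0,"y":0,"z":0,"spin":0},
  ],
)

```text
time: 43.05
position: [0.6185, -0.2146, 0.1764]
tool_rot: [-0.007, 0.999, 0.002, -0.037]
ft_force: [-0.2, 0.4, -0.2]
grip_width: 0.018
```

Run:
```python
from h import *
o=robot.get_obs(); print(o['time'],o['position'],o['ft_force'],abs(o['joint_velocities']).max())
print(robot.hand_in())
```

```text
43.05 [ 0.61848806 -0.21463359  0.17639694] [-0.15497046  0.4456825  -0.22872206] 0.018125132653310647
the job is handed in; nothing more can be done
None
```

The changeover is done and handed in at 43 s of the allowed 118 s, with the arm clear of everything.

- **Grooved die:** I lifted it from the holder and put it in the empty bay of the die tray. While lowering it, the wrist read 10 N sideways, probably from the foot touching the bay wall. I shifted it about 3 mm before letting go, and it sits flat.
- **Doming die:** I set it in the holder and pressed it down until it bottomed, at about 48 N on the wrist. A slight lift afterwards met about 31 N of resistance, so the bolts hold it. The pictures show it down with both bolts over the foot.
- **Large punch:** It lies in the V rest, seated in both notches.
- **Medium and small punches:** They lie along x in the punch tray, beside the two fixed ones.

The last wrist and scene pictures show every piece where it was asked for.

The tool leaned off vertical by up to 5° during the moves, because rows cannot correct tilt. I worked around it with the way I started and stopped the moves, and the last pictures show no effect on the placements.

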